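# Book the repair kits out

## Task

Book out the kit boxes that are on the bench: press every box's lid down until its catch holds it shut, read the bar code on each lid with the hand scanner, held still about a second, in the order of the pick list (blue, yellow, red, green, leaving out any that are not there), and put the boxes flat on the floor of the grey outgoing tray with their lids still shut. Lay the scanner back in its stand the way it was, and leave the other things on the bench where they are.

Things in the scene. Friction and masses are not known exactly. Their poses are not given: they have to be found in the camera images.
- kit_blue: blue snap-lid kit box with four bearing caps in it, loose, may be absent; 80 mm along its x, 50 mm along its y, 34 mm high, 38 mm with the lid shut; 0.2 kg; origin at the centre of its underside, z up. Hinge along the top edge of its +x end, the lid's free end at -x. Pick it up across its 50 mm width (its y).
- lid_blue (a joint): angle of the blue box's lid, rad: 0 shut, larger = open. Hinge axis 40 mm towards +x from the box's origin, 34 mm up; lid plate 80 x 49 x 4 mm, thumb tab 8 mm beyond its free end. A light spring holds it open at about 0.6. About 10 N straight down, 50 to 75 mm from the hinge axis, followed down till the lid lies on the box, snaps the catch; let go sooner it springs open.
- label_blue (a point): centre of the bar code on top of the blue box's lid, 50 mm from the hinge axis; lid shut, it lies at x = -10 mm, y = 0, z = 38.5 mm of the box. Code 36 mm wide along the box's y, 26 mm along its x: the bars are long in x and follow one another along y, so the scan line must lie along the box's y.
- kit_yellow: yellow snap-lid kit box with two bushes in it, loose, may be absent; 80 mm along its x, 50 mm along its y, 34 mm high, 38 mm with the lid shut; 0.2 kg; origin at the centre of its underside, z up. Hinge along the top edge of its +x end, the lid's free end at -x. Pick it up across its 50 mm width (its y).
- lid_yellow (a joint): angle of the yellow box's lid, rad: 0 shut, larger = open. Hinge axis 40 mm towards +x from the box's origin, 34 mm up; lid plate 80 x 49 x 4 mm, thumb tab 8 mm beyond its free end. A light spring holds it open at about 0.6. About 10 N straight down, 50 to 75 mm from the hinge axis, followed down till the lid lies on the box, snaps the catch; let go sooner it springs open.
- label_yellow (a point): centre of the bar code on top of the yellow box's lid, 50 mm from the hinge axis; lid shut, it lies at x = -10 mm, y = 0, z = 38.5 mm of the box. Code 36 mm wide along the box's y, 26 mm along its x: the bars are long in x and follow one another along y, so the scan line must lie along the box's y.
- kit_red: red snap-lid kit box with retaining rings in it, loose, may be absent; 80 mm along its x, 50 mm along its y, 34 mm high, 38 mm with the lid shut; 0.2 kg; origin at the centre of its underside, z up. Hinge along the top edge of its +x end, the lid's free end at -x. Pick it up across its 50 mm width (its y).
- lid_red (a joint): angle of the red box's lid, rad: 0 shut, larger = open. Hinge axis 40 mm towards +x from the box's origin, 34 mm up; lid plate 80 x 49 x 4 mm, thumb tab 8 mm beyond its free end. A light spring holds it open at about 0.6. About 10 N straight down, 50 to 75 mm from the hinge axis, followed down till the lid lies on the box, snaps the catch; let go sooner it springs open.
- label_red (a point): centre of the bar code on top of the red box's lid, 50 mm from the hinge axis; lid shut, it lies at x = -10 mm, y = 0, z = 38.5 mm of the box. Code 36 mm wide along the box's y, 26 mm along its x: the bars are long in x and follow one another along y, so the scan line must lie along the box's y.
- kit_green: green snap-lid kit box with two steel pins in it, loose, may be absent; 80 mm along its x, 50 mm along its y, 34 mm high, 38 mm with the lid shut; 0.2 kg; origin at the centre of its underside, z up. Hinge along the top edge of its +x end, the lid's free end at -x. Pick it up across its 50 mm width (its y).
- lid_green (a joint): angle of the green box's lid, rad: 0 shut, larger = open. Hinge axis 40 mm towards +x from the box's origin, 34 mm up; lid plate 80 x 49 x 4 mm, thumb tab 8 mm beyond its free end. A light spring holds it open at about 0.6. About 10 N straight down, 50 to 75 mm from the hinge axis, followed down till the lid lies on the box, snaps the catch; let go sooner it springs open.
- label_green (a point): centre of the bar code on top of the green box's lid, 50 mm from the hinge axis; lid shut, it lies at x = -10 mm, y = 0, z = 38.5 mm of the box. Code 36 mm wide along the box's y, 26 mm along its x: the bars are long in x and follow one another along y, so the scan line must lie along the box's y.
- scanner: grey hand-held bar-code scanner, loose, 0.155 kg, at first in its stand: handle 96 mm along its x, 32 mm wide (y), 26 mm high, origin at the middle of the handle's underside, z up. Head at the +x end, bent down, 56 mm wide, its lowest edge 31 mm below the handle's underside. Grip the handle across its 32 mm at the middle, from above.
- scanner_head: scanner's reading window, at x = 65, y = 0, z = -26 mm of the scanner; its z is the beam (handle level: down, 20 degrees forward, towards the scanner's +x), its y the scan line, along the scanner's y. Reads a code within 12 mm of the beam, 40 to 120 mm off, scan line within 20 degrees of the code's width, either way round, beam within 45 degrees of square to it.
- stand: black scanner stand, fixed: base 130 x 80 x 8 mm, origin at the centre of its underside; fork posts 8 mm thick at x = -36 and +36 mm carry the handle's underside at 52 mm, between cheeks 39 mm apart and 65 mm high. At home the scanner's origin is over the stand's at z = 52 mm, its x along the stand's x.
- tray: grey outgoing tray, fixed, 235 mm along its x, 270 mm along its y, walls 4 mm thick and 31 mm high; origin at the centre of its underside, inner floor 4 mm up
- drink_can: empty drink can, 66 mm across, 168 mm high, origin under its centre; to be left alone
- grease_tin: grease tin, 68 mm across, 63 mm high, origin under its centre; to be left alone
- circlip_tin: flat shut tin, 69 x 97 x 22 mm, origin under its centre; to be left alone
Mind the look-alikes: they are no part of the job. Of the things shaped like the kit_blue, the blue one is meant. What is shaped like the stand but orange is not meant.

How it is judged:
By the outcome, as a careful person would: the job done as asked, in the order asked, and still so for the second after the job is handed in, with the robot touching nothing.
Of kit_blue, kit_yellow, kit_red, kit_green only 3 to 4 are there at a start; the rules pass over those that are not, and their reading is None.
At some moment in a run one of kit_blue, kit_yellow, kit_red, kit_green may be knocked a few centimetres aside while the robot is not near it.
It also fails if it takes over 210 s, if anything falls off the work surface, if the arm or the gripper's body presses on something with over 40 N, if the wrist force passes 120 N, or if a joint passes its speed limit or range.

## Robot

A 6-joint arm with a two-finger parallel gripper is mounted at the origin on a cart in front of the work surface, level with it; the furniture and walls round the work are solid. World frame = base frame: x ahead of the robot, y to its left, z up, the work surface at z = 0. Lengths are in m, angles in rad, forces in N, time in s.
With the tool pointing down it reaches from about 0.25 to 0.775 m from the base axis. Payload 4 kg.
Tool frame: the origin (TCP) lies at the centre of the arm's flange, where the gripper is bolted on; the fingertips stand 199 mm ahead of it and the grasp point (between the pads) lies 180 mm ahead of it (robot.tcp_to_tips is the z of the fingertips in the tool frame, in m); z points along the fingers, y is the line along which they close (so a half turn about z gives the same grasp; the last joint's range is limited). The gripper opens to 94 mm and grips with 3 to 60 N. Pads are 16 mm wide; open, the fingers measure 119 mm over their backs; the gripper's body (75 mm by 177 mm) begins 78 mm behind the grasp point.
Start: joints at [-1.439, 0.087, 1.371, -0, 1.684, -0.103], TCP at [0.128, -0.535, 0.405] pointing down, gripper open.
Joint ranges: [-3.1, 3.1], [-0.76, 2.03], [0.27, 2.55], [-1.08, 4.22], [0.17, 2.65], [-2.57, 2.57]. Speed limits (rad/s): [2.79, 2.79, 3.14, 3.14, 3.14, 3.14].

## Interface

Orientations are given as [roll, pitch, yaw] about the fixed x, y, z axes, in that order (R = Rz(yaw) Ry(pitch) Rx(roll)).
In Python, from bench import robot gives the robot as it stands.
- The arm moves only by the tool play_rows, never from a script. Its arguments are lists of equal length, an entry for each row: "translation": the shift along the tool's x, y, z scaled (see below), a list of three; "twist": the turn, a rotation vector about the tool's x, y, z scaled (see below), a list of three; "gripper": the opening, from -1 (shut) to 1 (fully open). A call has 1 to 8 rows; each row shifts and turns the commanded pose from where the row before left it, along the tool's axes as they then stand; what a row does not reach is not made up. The controller multiplies each number of a shift by 0.04 m and each number of a turn by 0.1 rad. A row lasts 1/10 s, in which the tool goes at most 50 mm and 8.59 degrees, less where a joint would pass 70% of its speed; a pose out of reach is approached as far as the arm can. A call with a number of a shift or a turn outside -1 to 1 is refused whole. A call with a gripper value outside its range is refused whole. The fingers move at their own pace and stop on an object; the grip force is fixed at half the most. Time passes only in rows, so rows that do not move let the fingers close. It gives the time, the measured TCP pose, the force, the opening and the grip force at its end, in the units of the state.
- robot.get_obs(): the state, without advancing time (a new reading comes with each control period).
- robot.snapshot(name): name is "side" or "top" or "wrist"; returns the picture (480x640x3 uint8, red, green, blue); there is no depth.
- robot.camera_model(name): a dict with "camera_matrix" (3x3 intrinsics, pixels), "rvec" (rotation vector, rad) and "tvec" (3), from world to camera coordinates, as OpenCV has them. Camera axes: x right, y down, z forward; pixel columns grow to the right and rows downward; lengths in m; the calibration is good to about 2 mm. A picture is of the moment at which its call begins: read the wrist's pose just before it. camera_model takes no time and is no camera call; for the wrist camera it gives the pose at the moment of the call.
- robot.close_job(): hands the job in; it is judged then, once.
Trained networks look in the newest picture that a camera, given by its name, has taken for a name from the list of things; names that differ only in an ending like _2 or _b are one class to them, and where a whole thing is asked for, a point or a joint stands for the part that bears it (a point fixed in the world has none). Each returns a list of dicts, best first, with "score" (0 to 1); they miss things now and then, are a little off and sometimes report something else, mostly with a low value. They report only what shows in the picture. A call takes as long as a camera call. They do not tell look-alikes from the thing itself.
- robot.recognise(name, camera): "centre" ([x, y, z] in m, in world coordinates, good to about 4 mm: the middle of the surface that is visible of it).
- robot.spot_point(name, camera): "centre" ([x, y, z] in m, in world coordinates, good to about 4 mm: a listed point, or the origin of a listed thing).
The state is a dict: "time": time; "joint_positions": joint angles; "qvel": joint speeds; "joint_torque": joint torques, N m; "tool_pos": TCP position; "ee_rot": TCP orientation; "wrist_force": force on the tool from outside, world axes, zero at the start; "wrist_torque": the same for the moment, N m; "width": finger opening in m; "finger_force": force on a finger pad.
Only numpy, scipy, OpenCV 4.12 (cv2) and the standard library are available. Lean on these libraries where they do the work, as an engineer would, in place of code of your own. Each camera call takes 0.05 s, during which the arm holds its last target. There are 200 camera calls.

## Working session

There is one attempt and no reset: what is moved stays moved. The work goes in short steps, Python scripts to look and compute and a tool call to move; the robot and the scene stay as the last step left them, time stands still between calls to the robot, and variables do not carry over. Pictures are saved under pics/ and viewed, at most 14 in all, crops included, and the job is handed in when it is done.

Besides the shell and the picture viewer there is one more tool, called as name(argument=value, ...) on one line, values as JSON. play_rows: Moves the arm, as the interface text tells. Its arguments: {"type":"object","properties":{"translation":{"type":"array","items":{"type":"array","items":{"type":"number","minimum":-1,"maximum":1}}},"twist":{"type":"array","items":{"type":"array","items":{"type":"number","minimum":-1,"maximum":1}}},"gripper":{"type":"array","items":{"type":"number"}}},"required":["translation","twist","gripper"]}

```bash
ls; mkdir -p pics; python3 - <<'E'
from bench import robot
import cv2
for c in ["top","side"]:
    im=robot.snapshot(c); cv2.imwrite(f"pics/{c}0.png",im[:,:,::-1])
    for n in ["kit_blue","kit_yellow","kit_red","kit_green","scanner","stand","tray","drink_can","grease_tin","circlip_tin","label_blue","scanner_head"]:
        print(c,n,[( [round(x,3) for x in d['centre']],round(d['score'],2)) for d in robot.spot_point(n,c)][:4])
o=robot.get_obs(); print(o)
E
```

```text
pics
top kit_blue [([0.551, -0.225, 0.002], 0.9), ([0.495, 0.01, 0.002], 0.71)]
top kit_yellow [([0.634, -0.127, 0.001], 0.7), ([0.794, -0.157, -0.004], 0.17)]
top kit_red []
top kit_green [([0.662, 0.01, 0.003], 0.76)]
top scanner [([0.486, -0.379, 0.052], 0.8), ([0.505, 0.008, 0.063], 0.37)]
top stand [([0.372, -0.537, 0.001], 0.94), ([0.49, -0.379, 0.003], 0.81)]
top tray [([0.478, 0.334, 0.004], 0.6), ([0.66, -0.343, 0.004], 0.16)]
top drink_can [([0.798, -0.156, -0.002], 0.73)]
top grease_tin [([0.664, 0.008, 0.003], 0.24)]
top circlip_tin [([0.363, -0.232, 0.001], 0.66), ([0.552, -0.366, 0.021], 0.61)]
top label_blue [([0.505, 0.012, 0.069], 0.91), ([0.558, -0.215, 0.039], 0.7)]
top scanner_head [([0.553, -0.364, 0.023], 0.54)]
side kit_blue [([0.501, 0.01, -0.003], 0.9), ([0.548, -0.221, 0.003], 0.63)]
side kit_yellow [([0.64, -0.124, -0.0], 0.57), ([0.661, 0.007, -0.001], 0.16)]
side kit_red []
side kit_green [([0.657, 0.007, -0.003], 0.64)]
side scanner [([0.487, -0.379, 0.055], 0.98)]
side stand [([0.369, -0.536, -0.0], 0.96), ([0.491, -0.382, 0.002], 0.95)]
side tray [([0.
[... 318 characters left out ...]
27], 0.73)]
{'time': 1.3, 'joint_positions': array([-1.43910909e+00,  8.71896576e-02,  1.37070478e+00, -1.19948413e-05,
        1.68361899e+00, -1.03066572e-01]), 'qvel': array([ 0.00093233,  0.00014463,  0.00028426,  0.00027899, -0.00036632,
        0.00072009]), 'joint_torque': array([-1.28872130e-04, -3.40039158e+01, -3.02597129e+01,  7.18298508e-02,
        2.38088955e-02, -3.75453354e-06]), 'tool_pos': array([ 0.12794272, -0.53490517,  0.4047091 ]), 'ee_rot': array([3.14151507e+00, 2.00063231e-05, 2.34752456e-01]), 'wrist_force': array([ 0.67028912, -0.04935318, -0.45457015]), 'wrist_torque': array([0.03721629, 0.05685645, 0.00904331]), 'finger_force': 0.0, 'width': 0.09407901794072528}
```

View pics/top0.png

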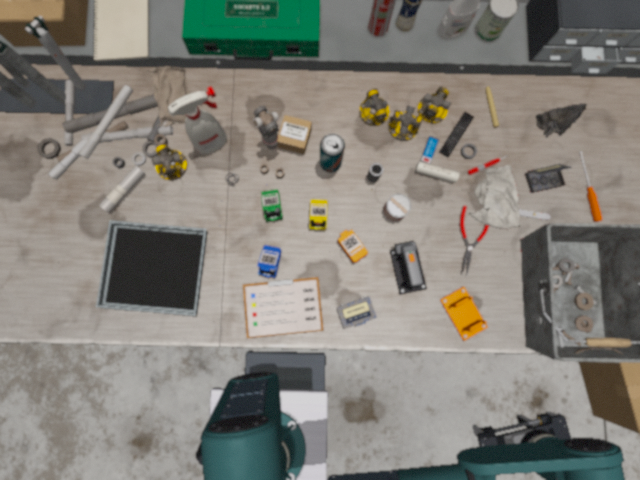

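View pics/side0.png

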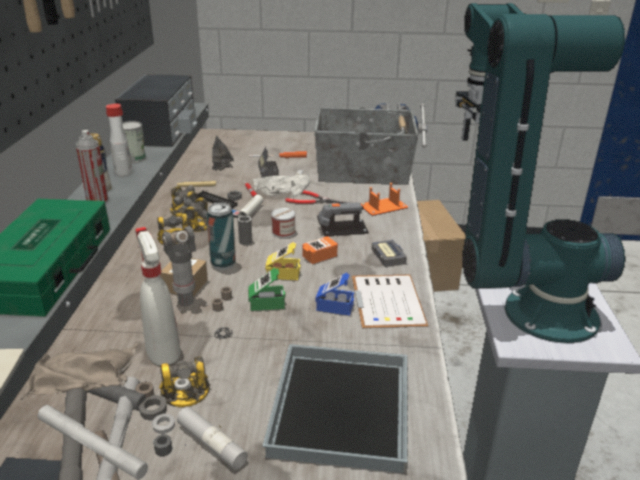

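Candidates: blue box (269,260), yellow (318,214), green (272,205) in the top view. An orange shut box at (352,245) is a possible look-alike of red. The black stand with the scanner is at (408,266) and the orange stand look-alike at (463,313). I'll check these in a close crop.

```bash
python3 - <<'E'
from bench import robot
import cv2,numpy as np
a=cv2.imread("pics/top0.png")[185:310,225:435]; b=cv2.imread("pics/side0.png")[205:325,225:405]
a=cv2.resize(a,(0,0),fx=3.6,fy=3.6,interpolation=3)[:, :]
b=cv2.resize(b,(0,0),fx=4.4,fy=4.4,interpolation=3)
cv2.imwrite("pics/ca.png",a);cv2.imwrite("pics/cb.png",b)
m=robot.camera_model("wrist"); o=robot.get_obs()
R=cv2.Rodrigues(m['rvec'])[0]
from scipy.spatial.transform import Rotation as Ro
T=Ro.from_euler('xyz',o['ee_rot']).as_matrix()
print("cam pos in tool",T.T@(-R.T@m['tvec'].ravel()-o['tool_pos']),"cam axes in tool (cols)",(T.T@R.T).round(3),m['camera_matrix'])
E
```

```text
cam pos in tool [6.57251114e-02 7.66374610e-05 2.04741321e-02] cam axes in tool (cols) [[-0.001 -0.974 -0.228]
 [ 1.    -0.001 -0.001]
 [ 0.    -0.228  0.974]] [[335.73772176   0.         318.70519229]
 [  0.         335.73772176 237.34078116]
 [  0.           0.           1.        ]]
```

View pics/ca.png

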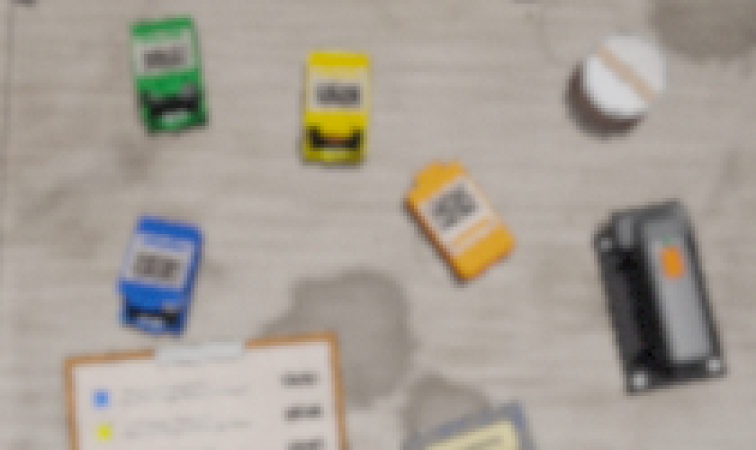

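View pics/cb.png

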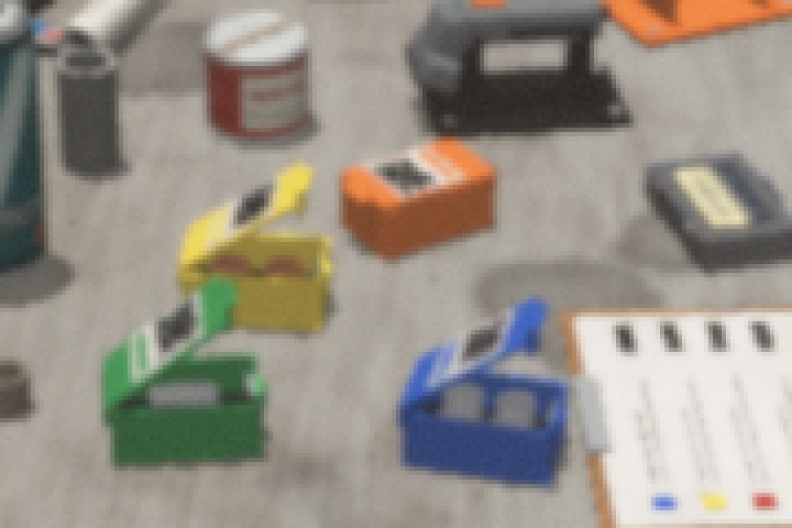

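Orange at (352,245) is the shut look-alike and isn't red, so red is absent. Blue, yellow and green are open, with their hinges on the far side (world +x). Next I'll write a helper and move to a survey pose.

```bash
cat > h.py <<'E'
from bench import robot
import cv2,numpy as np,math
from scipy.spatial.transform import Rotation as Ro
def go(x,y,z,yaw=None,step=0.04):
    """tool-axes row numbers from present pose to the target (yaw turned first)"""
    o=robot.get_obs(); p=o['tool_pos']; r=o['ee_rot']; R=Ro.from_euler('xyz',r)
    if yaw is None: yaw=r[2]
    T=Ro.from_euler('xyz',[math.pi,0,yaw])
    tw=(R.inv()*T).as_rotvec()/0.1; d=T.inv().apply(np.array([x,y,z])-p)
    n=max(1,math.ceil(np.linalg.norm(d)/step))
    print('t',round(o['time'],1),'pos',p.round(4),'rpy',r.round(3),'twist total',tw.round(2),'shift total mm',(d*1000).round(1),'rows',n,'each',(d/0.04/n).round(3))
def ray(cam,uv,z):
    m=robot.camera_model(cam); R=cv2.Rodrigues(m['rvec'])[0]; c=-R.T@m['tvec'].ravel()
    q=np.linalg.inv(m['camera_matrix'])@np.array([uv[0],uv[1],1.]); v=R.T@q
    return c+v*(z-c[2])/v[2]
def proj(cam,P):
    m=robot.camera_model(cam); return cv2.projectPoints(np.array(P,float).reshape(-1,1,3),m['rvec'],m['tvec'],m['camera_matrix'],None)[0].reshape(-1,2)
def look(cam,names,f='spot_point',k=2):
    for n in names:
        print(cam,n,[(np.round(d['centre'],4).tolist(),round(d['score'],2)) for d in getattr(robot,f)(n,cam)][:k])
E
echo ok
```

```text
ok
```

play_rows(translation=[[0,0,0],[0,0,0],[0,0,0],[0.66,-0.81,0],[0.66,-0.81,0],[0.66,-0.81,0],[0.66,-0.81,0],[0.66,-0.81,0]], twist=[[0,0,0.78],[0,0,0.78],[0,0,0.78],[0,0,0],[0,0,0],[0,0,0],[0,0,0],[0,0,0]], gripper=[1,1,1,1,1,1,1,1])

```text
time: 2.1
tool_pos: [0.2605, -0.3714, 0.4048]
ee_rot: [3.141, -0.0, 0.0]
wrist_force: [0.4, -0.1, 0.5]
width: 0.0941
finger_force: 0.0
```

play_rows(translation=[[0.66,-0.81,0],[0.66,-0.81,0],[0.66,-0.81,0],[0.66,-0.81,0],[0.66,-0.81,0],[0.66,-0.81,0],[0.66,-0.81,0],[0.66,-0.81,0]], twist=[[0,0,0],[0,0,0],[0,0,0],[0,0,0],[0,0,0],[0,0,0],[0,0,0],[0,0,0]], gripper=[1,1,1,1,1,1,1,1])

```text
time: 2.9
tool_pos: [0.4716, -0.1118, 0.4049]
ee_rot: [3.141, -0.001, 0.001]
wrist_force: [-0.7, -0.6, 0.5]
width: 0.0942
finger_force: 0.0
```

```bash
python3 - <<'E'
from h import *
im=robot.snapshot("wrist"); cv2.imwrite("pics/w1.png",im[:,:,::-1])
N=["kit_blue","kit_yellow","kit_green","label_blue","label_yellow","label_green","scanner","scanner_head","stand"]
look("wrist",N)
go(.48,-.02,.35)
print(robot.get_obs()['wrist_force'])
E
```

```text
wrist kit_blue [([0.5465, -0.2222, 0.0005], 0.8), ([0.5045, 0.0123, 0.0017], 0.64)]
wrist kit_yellow [([0.634, -0.1277, -0.0017], 0.93)]
wrist kit_green [([0.6589, 0.0079, 0.001], 0.72)]
wrist label_blue [([0.5559, -0.2109, 0.0391], 0.95), ([0.5043, 0.0078, 0.0721], 0.78)]
wrist label_yellow [([0.6391, -0.1215, 0.0685], 0.6)]
wrist label_green [([0.6628, 0.0055, 0.0701], 0.65), ([0.4926, -0.3788, 0.053], 0.29)]
wrist scanner [([0.4885, -0.3792, 0.052], 0.78), ([0.6614, -0.3444, 0.0056], 0.65)]
wrist scanner_head [([0.5513, -0.3663, 0.0268], 0.77)]
wrist stand [([0.487, -0.3818, -0.0005], 0.88)]
t 3.4 pos [ 0.4703 -0.1144  0.4048] rpy [ 3.141e+00 -0.000e+00 -1.000e-03] twist total [ 0. -0. -0.] shift total mm [  9.6 -94.4  54.8] rows 3 each [ 0.08  -0.787  0.457]
[ 0.24126734  0.69922954 -0.16945844]
```

View pics/w1.png

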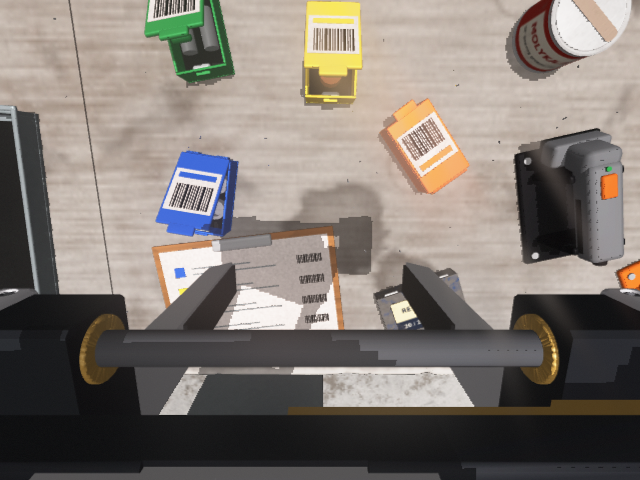

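```bash
cat >> h.py <<'E'
HUE={'blue':(108,128),'yellow':(22,34),'green':(50,80),'orange':(5,21)}
def boxpts(x,y,yaw,a):
    b=[(sx*.04,sy*.025,z) for sx in(-1,1) for sy in(-1,1) for z in(0,.034)]
    l=[]
    for d,w,t in [(0,.0245,0),(0,.0245,.004),(.08,.0245,0),(.08,.0245,.004),(.088,.009,0),(.088,.009,.004)]:
        for s in(-1,1): l.append((.04-d*math.cos(a)+t*math.sin(a),s*w,.034+d*math.sin(a)+t*math.cos(a)))
    c,s=math.cos(yaw),math.sin(yaw); f=lambda P:np.array([(x+c*p[0]-s*p[1],y+s*p[0]+c*p[1],p[2]) for p in P])
    return f(b),f(l)
def fit(cam,im,col,x0,y0,a=None,yaw0=0.):
    """box pose from its colour silhouette; a=None fits the lid angle as well"""
    from scipy.optimize import minimize
    m=robot.camera_model(cam); h=cv2.cvtColor(im,cv2.COLOR_RGB2HSV); lo,hi=HUE[col]
    k=cv2.inRange(h,(lo,110,50),(hi,255,255)); n,L,S,C=cv2.connectedComponentsWithStats(cv2.morphologyEx(k,cv2.MORPH_CLOSE,np.ones((7,7))))
    c=proj(cam,[x0,y0,.03])[0]
    i=min((j for j in range(1,n) if S[j,4]>150),key=lambda j:np.hypot(*(C[j]-c)))
    M=np.zeros(k.shape,np.uint8); cv2.fillConvexPoly(M,cv2.convexHull(np.argwhere(L==i)[:,::-1].astype(np.int32)),1)
    def cost(v):
        B,Q=boxpts(v[0]/100+x0,v[1]/100+y0,v[2]*.2+yaw0,a if a is not None else v[3]*.2+.5)
        P=cv2.projectPoints(np.vstack([B,Q]),m['rvec'],m['tvec'],m['camera_matrix'],None)[0]
        K=np.zeros_like(M); cv2.fillConvexPoly(K,cv2.convexHull((P*16).astype(np.int32).reshape(-1,2)),1,shift=4)
        return 1-(K&M).sum()/(K|M).sum()
    best=min((minimize(cost,[0,0,s,.5][:3 if a is not None else 4],method='Nelder-Mead',options=dict(initial_simplex=None,xatol=1e-3,fatol=1e-4,maxiter=500)) for s in(-1.2,-.5,.3,1.1)),key=lambda r:r.fun)
    v=best.x; r=(v[0]/100+x0,v[1]/100+y0,v[2]*.2+yaw0,a if a is not None else v[3]*.2+.5)
    print(col,cam,'xy',round(r[0],4),round(r[1],4),'yaw',round(r[2],3),'lid',round(r[3],2),'1-IoU',round(best.fun,3)); return r
E
python3 - <<'E'
from h import *
im=cv2.imread("pics/w1.png")[:,:,::-1].copy()
for c,x,y in[('blue',.5,.01),('yellow',.635,-.126),('green',.66,.008),('orange',.547,-.222)]:
    fit('wrist',im,c,x,y,a=0. if c=='orange' else None)
t=cv2.imread("pics/top0.png")[:,:,::-1].copy()
for c,x,y in[('blue',.5,.01),('yellow',.635,-.126),('green',.66,.008)]: fit('top',t,c,x,y,a=.6)
E
```

```text
blue wrist xy 0.5001 0.0101 yaw -0.144 lid 0.56 1-IoU 0.107
yellow wrist xy 0.635 -0.126 yaw -0.032 lid 0.64 1-IoU 0.037
green wrist xy 0.66 0.0081 yaw 0.269 lid 0.6 1-IoU 0.151
orange wrist xy 0.5469 -0.2224 yaw 0.666 lid 0.0 1-IoU 0.147
blue top xy 0.5 0.01 yaw -0.268 lid 0.6 1-IoU 0.161
yellow top xy 0.635 -0.126 yaw -0.1 lid 0.6 1-IoU 0.563
green top xy 0.6601 0.008 yaw 0.36 lid 0.6 1-IoU 0.57
```

```bash
python3 - <<'E'
s=open('h.py').read()
s=s.replace("minimize(cost,[0,0,s,.5][:3 if a is not None else 4],method='Nelder-Mead',options=dict(initial_simplex=None,","minimize(cost,[0,0,s,.5][:D],method='Nelder-Mead',options=dict(initial_simplex=np.array([0,0,s,.5])[:D]+np.vstack([np.zeros(D),np.eye(D)*.8]),")
s=s.replace("    best=min(","    D=3 if a is not None else 4\n    best=min(")
open('h.py','w').write(s)
E
python3 - <<'E'
from h import *
im=robot.snapshot('wrist')
for c,x,y in[('blue',.5,.01),('yellow',.635,-.126),('green',.66,.008),('orange',.547,-.222)]:
    fit('wrist',im,c,x,y,a=0. if c=='orange' else None)
t=robot.snapshot('top')
for c,x,y in[('blue',.5,.01),('yellow',.635,-.126),('green',.66,.008)]: fit('top',t,c,x,y,a=.6)
E
```

```text
blue wrist xy 0.5015 0.0091 yaw -0.172 lid 0.61 1-IoU 0.026
yellow wrist xy 0.6364 -0.1239 yaw -0.02 lid 0.54 1-IoU 0.017
green wrist xy 0.665 0.0099 yaw 0.157 lid 0.55 1-IoU 0.1
orange wrist xy 0.5518 -0.2189 yaw 0.632 lid 0.0 1-IoU 0.091Traceback (most recent call last):
  File "<stdin>", line 6, in <module>
  File "h.py", line 35, in fit
    i=min((j for j in range(1,n) if S[j,4]>150),key=lambda j:np.hypot(*(C[j]-c)))
ValueError: min() iterable argument is empty
```

play_rows(translation=[[0.06,-0.8,0.65],[0.06,-0.8,0.65],[0.06,-0.8,0.65],[0.06,-0.8,0.65],[0,0,0],[0,0,0],[0,0,0],[0,0,0]], twist=[[0,0,0],[0,0,0],[0,0,0],[0,0,0],[0,0,0],[0,0,0],[0,0,0],[0,0,0]], gripper=[-1,-1,-1,-1,-1,-1,-1,-1])

```text
time: 4.3
tool_pos: [0.4808, 0.0134, 0.3023]
ee_rot: [3.141, -0.003, -0.001]
wrist_force: [-0.2, -0.5, 0.5]
width: 0.0339
finger_force: 0.0
```

play_rows(translation=[[0,0,0.25],[0,0,0.25],[0,0,0.25],[0,0,0.25],[0,0,0.25],[0,0,0.25],[0,0,0],[0,0,0]], twist=[[0,0,0],[0,0,0],[0,0,0],[0,0,0],[0,0,0],[0,0,0],[0,0,0],[0,0,0]], gripper=[-1,-1,-1,-1,-1,-1,-1,-1])

```text
time: 5.1
tool_pos: [0.4803, 0.0145, 0.2402]
ee_rot: [3.141, 0.0, 0.001]
wrist_force: [-0.1, 0.1, 0.9]
width: 0.0009
finger_force: 0.0
```

play_rows(translation=[[0,0,0.05],[0,0,0.05],[0,0,0.04],[0,0,0]], twist=[[0,0,0],[0,0,0],[0,0,0],[0,0,0]], gripper=[-1,-1,-1,-1])

```text
time: 5.5
tool_pos: [0.4806, 0.0146, 0.237]
ee_rot: [3.141, -0.002, 0.001]
wrist_force: [-3.4, 0.2, 7.1]
width: 0.0004
finger_force: 3.8
```

play_rows(translation=[[0,0,0.05],[0,0,0.03],[0,0,0],[0,0,0]], twist=[[0,0,0],[0,0,0],[0,0,0],[0,0,0]], gripper=[-1,-1,-1,-1])

```text
time: 5.9
tool_pos: [0.4806, 0.0146, 0.2362]
ee_rot: [3.141, -0.002, 0.001]
wrist_force: [-8.2, 0.5, 19.7]
width: 0.0004
finger_force: 9.7
```

play_rows(translation=[[0,0,-0.92],[0,0,-0.92],[0.67,0.69,0],[0.67,0.69,0],[0.67,0.69,0],[0.67,0.69,0],[0.67,0.69,0],[0,0,0]], twist=[[0,0,0],[0,0,0],[0,0,0],[0,0,0],[0,0,0],[0,0,0],[0,0,0],[0,0,0]], gripper=[-1,-1,-1,-1,-1,-1,-1,-1])

```text
time: 6.7
tool_pos: [0.6164, -0.1266, 0.3041]
ee_rot: [3.14, -0.0, -0.003]
wrist_force: [-0.2, 0.5, 0.5]
width: 0.0003
finger_force: 0.0
```

```bash
python3 - <<'E'
from h import *
im=robot.snapshot('wrist');cv2.imwrite("pics/w2.png",im[:,:,::-1])
look('wrist',['kit_yellow','kit_green','label_yellow','label_green'])
s=robot.snapshot('side');cv2.imwrite("pics/s2.png",s[:,:,::-1])
look('side',['kit_blue','label_blue','kit_yellow','kit_green','label_green'])
for c,x,y in[('yellow',.636,-.124),('green',.664,.01)]: fit('wrist',im,c,x,y)
fit('side',s,'blue',.5015,.009)
go(.614,-.1235,.305)
E
```

```text
wrist kit_yellow [([0.6352, -0.1213, -0.001], 0.85)]
wrist kit_green [([0.6602, 0.0098, 0.0008], 0.86)]
wrist label_yellow [([0.6355, -0.1242, 0.0671], 0.65)]
wrist label_green [([0.6655, 0.005, 0.0671], 0.97)]
side kit_blue [([0.5474, -0.2235, 0.001], 0.7), ([0.5004, 0.0074, -0.0005], 0.6)]
side label_blue [([0.4914, 0.0077, 0.0381], 0.96), ([0.5575, -0.2076, 0.0418], 0.64)]
side kit_yellow [([0.6383, -0.1257, -0.0006], 0.74)]
side kit_green [([0.6542, 0.0076, -0.0014], 0.98), ([0.6384, -0.1218, 0.0656], 0.55)]
side label_green [([0.6663, 0.0096, 0.0667], 0.86)]
yellow wrist xy 0.6352 -0.1197 yaw -0.029 lid 0.57 1-IoU 0.023
green wrist xy 0.6599 0.0214 yaw -0.058 lid 0.37 1-IoU 0.137
blue side xy 0.5018 0.0072 yaw -0.144 lid -0.1 1-IoU 0.063
t 7.2 pos [ 0.6141 -0.1228  0.3059] rpy [ 3.141e+00 -1.000e-03  1.000e-03] twist total [ 0.   -0.01 -0.  ] shift total mm [-0.1  0.7  0.9] rows 1 each [-0.003  0.018  0.023]
```

play_rows(translation=[[0,0,0.42],[0,0,0.42],[0,0,0.42],[0,0,0.38],[0,0,0],[0,0,0.05],[0,0,0.05],[0,0,0]], twist=[[0,0,0],[0,0,0],[0,0,0],[0,0,0],[0,0,0],[0,0,0],[0,0,0],[0,0,0]], gripper=[-1,-1,-1,-1,-1,-1,-1,-1])

```text
time: 8.05
tool_pos: [0.6145, -0.1233, 0.2374]
ee_rot: [3.141, -0.001, 0.001]
wrist_force: [-2.3, 0.3, 2.8]
width: 0.0001
finger_force: 1.6
```

play_rows(translation=[[0,0,0.03],[0,0,0.02],[0,0,0]], twist=[[0,0,0],[0,0,0],[0,0,0]], gripper=[-1,-1,-1])

```text
time: 8.35
tool_pos: [0.6144, -0.1233, 0.2368]
ee_rot: [3.141, -0.001, 0.001]
wrist_force: [-4.7, 1.6, 9.5]
width: 0.0002
finger_force: 4.9
```

play_rows(translation=[[0,0,0.03],[0,0,0],[0,0,-0.92],[0,0,-0.92],[0.16,-0.81,0],[0.16,-0.81,0],[0.16,-0.81,0],[0.16,-0.81,0]], twist=[[0,0,0],[0,0,0],[0,0,0],[0,0,0],[0,0,0],[0,0,0],[0,0,0],[0,0,0]], gripper=[-1,-1,-1,-1,-1,-1,-1,-1])

```text
time: 9.15
tool_pos: [0.6401, 0.0074, 0.3065]
ee_rot: [3.142, -0.001, 0.0]
wrist_force: [0.3, 0.1, -0.4]
width: 0.0005
finger_force: 0.0
```

```bash
python3 - <<'E'
from h import *
s=robot.snapshot('side')
look('side',['kit_yellow','label_yellow','kit_green','label_green','kit_blue'])
fit('side',s,'green',.66,.008)
im=robot.snapshot('wrist');cv2.imwrite("pics/w3.png",im[:,:,::-1])
look('wrist',['kit_yellow','label_yellow','kit_green','label_green'])
for c,x,y in[('green',.662,.01),('yellow',.636,-.122)]: fit('wrist',im,c,x,y,a=.6 if c=='green' else 0.)
go(.640,.006,.305)
E
```

```text
side kit_yellow [([0.6394, -0.1221, -0.0003], 0.79)]
side label_yellow [([0.6247, -0.122, 0.0394], 0.53), ([0.6661, 0.0073, 0.0696], 0.5)]
side kit_green [([0.6603, 0.0067, -0.0009], 0.59)]
side label_green [([0.6659, 0.0076, 0.0716], 0.6)]
side kit_blue [([0.5463, -0.2244, 0.0002], 0.85), ([0.5029, 0.0086, -0.0028], 0.64)]
green side xy 0.6652 0.0075 yaw 0.169 lid -0.41 1-IoU 0.209
wrist kit_yellow [([0.4892, 0.0075, 0.0391], 0.69), ([0.6369, -0.1227, -0.0046], 0.59)]
wrist label_yellow [([0.627, -0.1202, 0.0405], 0.72)]
wrist kit_green [([0.6631, 0.0094, 0.0028], 0.87)]
wrist label_green [([0.6632, 0.0073, 0.0682], 0.62)]
green wrist xy 0.6611 0.009 yaw 0.182 lid 0.6 1-IoU 0.107
yellow wrist xy 0.6368 -0.1236 yaw -0.018 lid 0.0 1-IoU 0.034
t 9.7 pos [0.6399 0.0053 0.3063] rpy [ 3.141e+00 -0.000e+00 -1.000e-03] twist total [ 0. -0. -0.] shift total mm [ 0.1 -0.7  1.3] rows 1 each [ 0.004 -0.018  0.032]
```

View pics/w3.png

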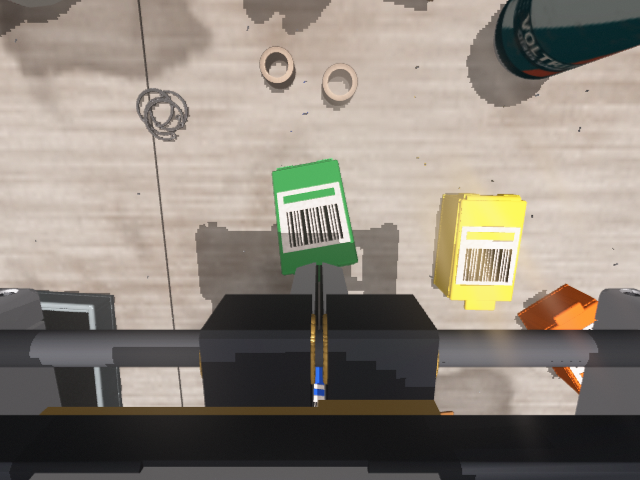

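The picture shows green open at (315,215), with its lid between the fingers' line. Yellow is shut at (488,250). The press point is right below the tips.

play_rows(translation=[[0,0,0.42],[0,0,0.42],[0,0,0.42],[0,0,0.38],[0,0,0],[0,0,0.05],[0,0,0.05],[0,0,0]], twist=[[0,0,0],[0,0,0],[0,0,0],[0,0,0],[0,0,0],[0,0,0],[0,0,0],[0,0,0]], gripper=[-1,-1,-1,-1,-1,-1,-1,-1])

```text
time: 10.5
tool_pos: [0.6401, 0.0062, 0.2376]
ee_rot: [3.141, -0.001, 0.001]
wrist_force: [-0.5, -0.5, 1.1]
width: 0.0002
finger_force: 0.6
```

play_rows(translation=[[0,0,0.03],[0,0,0.03],[0,0,0.02],[0,0,0]], twist=[[0,0,0],[0,0,0],[0,0,0],[0,0,0]], gripper=[-1,-1,-1,-1])

```text
time: 10.9
tool_pos: [0.64, 0.0062, 0.2369]
ee_rot: [3.141, -0.002, 0.001]
wrist_force: [-4.6, -0.3, 10.8]
width: 0.0004
finger_force: 5.2
```

play_rows(translation=[[0,0,0.03],[0,0,0],[0,0,-1],[0,0,-1],[0,0,-1],[0,0,-1],[-0.43,0.83,0],[-0.43,0.83,0]], twist=[[0,0,0],[0,0,0],[0,0,0],[0,0,0],[0,0,0],[0,0,0],[0,0,0],[0,0,0]], gripper=[-1,-1,-1,-1,0.5,0.5,0.5,0.5])

```text
time: 11.7
tool_pos: [0.6056, -0.0599, 0.3948]
ee_rot: [3.141, -0.005, 0.003]
wrist_force: [-0.4, -0.4, -0.8]
width: 0.0289
finger_force: 0.0
```

play_rows(translation=[[-0.43,0.83,0],[-0.43,0.83,0],[-0.43,0.83,0],[-0.43,0.83,0],[-0.43,0.83,0],[-0.43,0.83,0],[-0.43,0.83,0],[-0.43,0.83,0]], twist=[[0,0,0],[0,0,0],[0,0,0],[0,0,0],[0,0,0],[0,0,0],[0,0,0],[0,0,0]], gripper=[0.5,0.5,0.5,0.5,0.5,0.5,0.5,0.5])

```text
time: 12.5
tool_pos: [0.4673, -0.327, 0.3925]
ee_rot: [3.141, -0.001, 0.001]
wrist_force: [0.1, 0.2, 0.6]
width: 0.0704
finger_force: 0.0
```

```bash
python3 - <<'E'
from h import *
robot.snapshot('side'); look('side',['label_green','label_yellow','label_blue'])
im=robot.snapshot('wrist');cv2.imwrite("pics/w4.png",im[:,:,::-1])
look('wrist',['scanner','scanner_head','stand']*2,k=1)
go(.488,-.38,.35)
for q in [0.1,.15,.2]:
  pts=[(.488+math.cos(q)*a-math.sin(q)*b,-.38+math.sin(q)*a+math.cos(q)*b,0.008) for a,b in((.065,.04),(.065,-.04),(-.065,.04),(-.065,-.04))]
  print(q,proj('wrist',pts).round(0).tolist())
E
```

```text
side label_green [([0.6506, 0.0046, 0.0391], 0.86)]
side label_yellow [([0.6253, -0.1192, 0.0373], 0.9)]
side label_blue [([0.4909, 0.0094, 0.0359], 0.84), ([0.558, -0.2162, 0.0406], 0.51)]
wrist scanner [([0.491, -0.3802, 0.0533], 0.58)]
wrist scanner_head []
wrist stand [([0.3672, -0.5344, -0.0007], 0.98)]
wrist scanner [([0.491, -0.3802, 0.0533], 0.58)]
wrist scanner_head []
wrist stand [([0.3672, -0.5344, -0.0007], 0.98)]
t 13.1 pos [ 0.4687 -0.325   0.3923] rpy [ 3.142e+00 -0.000e+00  2.000e-03] twist total [ 0. -0. -0.] shift total mm [19.2 55.1 42.3] rows 2 each [0.24  0.689 0.529]
0.1 [[327.0, 145.0], [404.0, 137.0], [338.0, 263.0], [409.0, 256.0]]
0.15 [[324.0, 147.0], [401.0, 135.0], [341.0, 264.0], [411.0, 254.0]]
0.2 [[322.0, 150.0], [397.0, 134.0], [344.0, 266.0], [414.0, 252.0]]
```

View pics/w4.png

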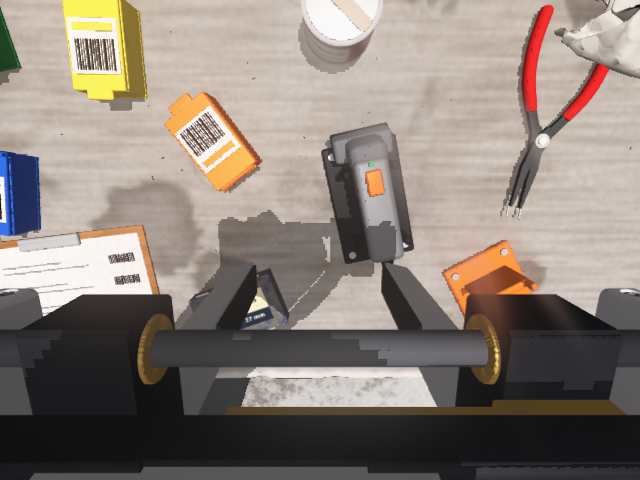

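Stand corners are at (322,148), (345,264) and (413,252), which matches yaw ≈ 0.2. I'll measure it precisely.

```bash
python3 - <<'E'
from h import *
a,b,c=[ray('wrist',p,.008)[:2] for p in((322,148),(345,264),(413,252))]
print(a,b,c,np.linalg.norm(a-b),np.linalg.norm(c-b),'yaw',math.atan2(*(a-b)[::-1]),math.atan2(*(b-c)[::-1])-math.pi/2,'centre',(a+c)/2)
# dark-grey handle / orange button
im=cv2.imread("pics/w4.png"); h=cv2.cvtColor(im,cv2.COLOR_BGR2HSV)
k=cv2.inRange(h,(4,150,120),(22,255,255)); k[:, :355]=0;k[:,395:]=0;k[:160]=0;k[205:]=0
P=np.argwhere(k)[:,::-1]; r=cv2.minAreaRect(P.astype(np.float32)); print('button',P.mean(0),r,ray('wrist',P.mean(0),.079))
B=cv2.boxPoints(r); print([ray('wrist',p,.079)[:2].round(4).tolist() for p in B])
E
```

```text
[ 0.54542086 -0.32822335] [ 0.418251   -0.35477866] [ 0.43248813 -0.43097989] 0.12991288889473543 0.07751982574430828 yaw 0.20585951027265426 0.18470633358559785 centre [ 0.48895449 -0.37960162]
button [374.5        182.48412698] ((374.5, 182.49998474121094), (24.82424545288086, 15.617902755737305), 80.53767395019531) [ 0.51457259 -0.37297859  0.079     ]
[[0.5238, -0.3643], [0.526, -0.3774], [0.5051, -0.3818], [0.5029, -0.3685]]
```

```bash
python3 - <<'E'
from h import *
go(.489,-.380,.33,.2)
E
```

```text
t 13.1 pos [ 0.4687 -0.325   0.3923] rpy [ 3.142e+00 -0.000e+00  2.000e-03] twist total [ 0.   -0.   -1.98] shift total mm [ 9.  58.  62.3] rows 3 each [0.075 0.483 0.519]
```

play_rows(translation=[[0,0,0],[0,0,0],[0,0,0],[0.075,0.483,0.52],[0.075,0.483,0.52],[0.075,0.483,0.52],[0,0,0],[0,0,0]], twist=[[0,0,-0.66],[0,0,-0.66],[0,0,-0.66],[0,0,0],[0,0,0],[0,0,0],[0,0,0],[0,0,0]], gripper=[0.5,0.5,0.5,0.5,0.5,0.5,0.5,0.5])

```text
time: 13.85
tool_pos: [0.4886, -0.3805, 0.3294]
ee_rot: [-3.14, 0.001, 0.199]
wrist_force: [0.1, 0.0, 0.0]
width: 0.0704
finger_force: 0.0
```

```bash
python3 - <<'E'
from h import *
robot.snapshot('wrist'); look('wrist',['scanner','stand','scanner_head'])
robot.snapshot('side'); look('side',['scanner','stand','scanner_head'])
go(.489,-.380,.245,.2)
E
```

```text
wrist scanner [([0.4902, -0.3795, 0.0528], 0.84)]
wrist stand []
wrist scanner_head [([0.5544, -0.3639, 0.0295], 0.91)]
side scanner [([0.4892, -0.3809, 0.0518], 0.72)]
side stand [([0.4885, -0.3816, 0.0052], 0.76), ([0.3716, -0.5338, 0.0008], 0.65)]
side scanner_head [([0.5515, -0.366, 0.0262], 0.76)]
t 14.2 pos [ 0.4885 -0.3805  0.3309] rpy [ 3.14e+00 -1.00e-03  1.99e-01] twist total [ 0.01 -0.01 -0.01] shift total mm [ 0.6 -0.4 85.9] rows 3 each [ 0.005 -0.004  0.716]
```

play_rows(translation=[[0,0,0.54],[0,0,0.54],[0,0,0.54],[0,0,0.53],[0,0,0],[0,0,0],[0,0,0],[0,0,0]], twist=[[0,0,0],[0,0,0],[0,0,0],[0,0,0],[0,0,0],[0,0,0],[0,0,0],[0,0,0]], gripper=[0.5,0.5,0.5,0.5,0.5,-1,-1,-1])

```text
time: 15.05
tool_pos: [0.4889, -0.3812, 0.2459]
ee_rot: [3.139, -0.002, 0.199]
wrist_force: [0.7, 0.4, 0.6]
width: 0.0497
finger_force: 0.0
```

play_rows(translation=[[0,0,0],[0,0,0],[0,0,0],[0,0,0],[0,0,0]], twist=[[0,0,0],[0,0,0],[0,0,0],[0,0,0],[0,0,0]], gripper=[-1,-1,-1,-1,-1])

```text
time: 15.55
tool_pos: [0.4886, -0.3809, 0.2446]
ee_rot: [3.141, -0.001, 0.199]
wrist_force: [-1.2, 1.1, 3.5]
width: 0.0318
finger_force: 29.9
```

play_rows(translation=[[0,0,-0.5],[0,0,-0.7],[0,0,-0.8],[0,0,0],[0,0,0],[0,0,0],[0,0,0],[0,0,0]], twist=[[0,0,0],[0,0,0],[0,0,0],[0,0,0.72],[0,0,0.72],[0,0,0.72],[0,0,0.72],[0,0,0.72]], gripper=[-1,-1,-1,-1,-1,-1,-1,-1])

```text
time: 16.35
tool_pos: [0.4883, -0.3809, 0.3226]
ee_rot: [-3.141, 0.002, -0.164]
wrist_force: [0.2, 0.3, -1.9]
width: 0.0321
finger_force: 29.9
```

```bash
cat >> h.py <<'E'
def scanpose(lx,ly,yaw,d=.07):
    f=.065+d*math.sin(math.radians(20)); return lx-f*math.cos(yaw),ly-f*math.sin(yaw),.0385+d*math.cos(math.radians(20))+.026+.1928,yaw
E
python3 - <<'E'
from h import *
s=robot.snapshot('side'); look('side',['scanner','scanner_head','kit_blue','label_blue','label_yellow','label_green'])
im=robot.snapshot('top'); look('top',['scanner','label_blue','label_yellow','label_green'])
p=scanpose(.4915,.0098,-.16); print(p); go(*p); print(robot.get_obs()['wrist_force'])
E
```

```text
side scanner [([0.485, -0.3793, 0.13], 0.81), ([0.553, -0.3889, 0.1027], 0.24)]
side scanner_head [([0.5511, -0.391, 0.1061], 0.5)]
side kit_blue [([0.503, 0.0049, -0.001], 0.88), ([0.5488, -0.2209, 0.0009], 0.65)]
side label_blue [([0.5587, -0.2112, 0.0424], 0.85), ([0.488, 0.0066, 0.0362], 0.71)]
side label_yellow [([0.6254, -0.1237, 0.04], 0.6)]
side label_green [([0.6502, 0.0054, 0.0396], 0.91)]
top scanner [([0.4852, -0.3796, 0.1338], 0.6), ([0.3635, -0.2325, 0.0059], 0.15)]
top label_blue [([0.5543, -0.2154, 0.042], 0.78), ([0.4884, 0.0089, 0.037], 0.74)]
top label_yellow [([0.6264, -0.1235, 0.0362], 0.96), ([0.3649, -0.2337, 0.0025], 0.62)]
top label_green [([0.6522, 0.0055, 0.0419], 0.92)]
(0.40369461339372426, 0.02396998594016749, 0.32307848345501355, -0.16)
t 16.9 pos [ 0.4885 -0.3809  0.3239] rpy [ 3.141 -0.    -0.161] twist total [ 0.   -0.   -0.01] shift total mm [-148.2 -386.2    0.8] rows 11 each [-0.337 -0.878  0.002]
[-0.09811665 -0.2862232  -1.44919519]
```

play_rows(translation=[[-0.337,-0.878,0],[-0.337,-0.878,0],[-0.337,-0.878,0],[-0.337,-0.878,0],[-0.337,-0.878,0],[-0.337,-0.878,0],[-0.337,-0.878,0],[-0.337,-0.878,0]], twist=[[0,0,0],[0,0,0],[0,0,0],[0,0,0],[0,0,0],[0,0,0],[0,0,0],[0,0,0]], gripper=[-1,-1,-1,-1,-1,-1,-1,-1])

```text
time: 17.75
tool_pos: [0.4265, -0.0849, 0.3242]
ee_rot: [3.142, -0.001, -0.161]
wrist_force: [1.3, 0.2, -1.4]
width: 0.0318
finger_force: 29.9
```

play_rows(translation=[[-0.337,-0.878,0],[-0.337,-0.878,0],[-0.337,-0.878,0],[0,0,0],[0,0,0],[0,0,0],[0,0,0],[0,0,0]], twist=[[0,0,0],[0,0,0],[0,0,0],[0,0,0],[0,0,0],[0,0,0],[0,0,0],[0,0,0]], gripper=[-1,-1,-1,-1,-1,-1,-1,-1])

```text
time: 18.55
tool_pos: [0.4043, 0.0233, 0.3238]
ee_rot: [3.141, 0.0, -0.163]
wrist_force: [1.0, -0.7, -1.3]
width: 0.0316
finger_force: 29.9
```

```bash
python3 - <<'E'
from h import *
im=robot.snapshot('wrist'); cv2.imwrite('pics/w5.png',im[:,:,::-1]); look('wrist',['scanner_head','label_blue','kit_blue','scanner'])
s=robot.snapshot('side'); cv2.imwrite('pics/s5.png',s[:,:,::-1]);look('side',['scanner_head','label_blue','scanner','kit_blue'])
robot.snapshot('top');look('top',['scanner','label_blue','kit_blue'])
p=scanpose(.4915,.0098,-.16); go(*p)
E
```

```text
wrist scanner_head [([0.4709, 0.0136, 0.1028], 0.55), ([0.4922, 0.0093, 0.0428], 0.37)]
wrist label_blue [([0.4935, 0.0077, 0.0415], 0.89)]
wrist kit_blue [([0.5501, -0.2214, 0.0017], 0.79), ([0.5041, 0.0122, 0.0018], 0.61)]
wrist scanner [([0.4048, 0.0237, 0.1281], 0.87)]
side scanner_head [([0.4669, 0.0177, 0.1069], 0.84)]
side label_blue [([0.492, 0.009, 0.0362], 0.82), ([0.5592, -0.2142, 0.0427], 0.68)]
side scanner [([0.4025, 0.0244, 0.133], 0.67), ([0.7978, -0.1592, -0.0013], 0.2)]
side kit_blue [([0.5019, 0.0066, -0.0026], 0.9), ([0.5471, -0.2205, -0.0021], 0.61)]
top scanner []
top label_blue [([0.4872, -0.3799, 0.0042], 0.71), ([0.4933, 0.0073, 0.0391], 0.68)]
top kit_blue [([0.499, 0.01, 0.0012], 0.94), ([0.5512, -0.2247, 0.0015], 0.84)]
t 19.2 pos [0.4041 0.0243 0.3239] rpy [ 3.142 -0.    -0.161] twist total [ 0.   -0.   -0.01] shift total mm [-0.3  0.4  0.8] rows 1 each [-0.009  0.009  0.02 ]
```

View pics/w5.png

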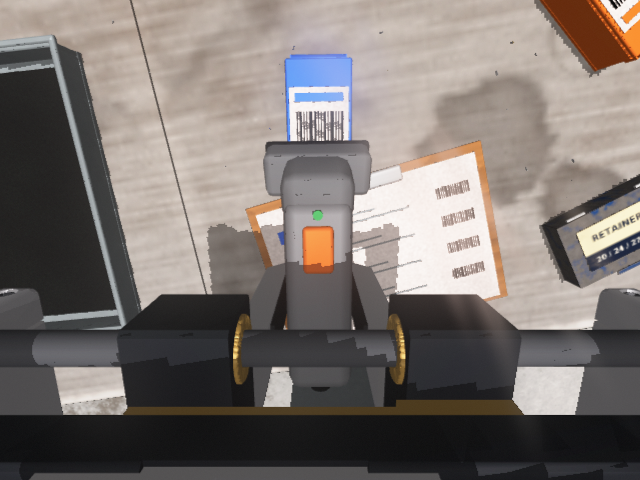

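The scanner is level and centred on blue's code (318,125), aligned with it. I'll hold longer for a sure read.

play_rows(translation=[[0,0,0],[0,0,0],[0,0,0],[0,0,0],[0,0,0],[0,0,0],[0,0,0],[0,0,0]], twist=[[0,0,0],[0,0,0],[0,0,0],[0,0,0],[0,0,0],[0,0,0],[0,0,0],[0,0,0]], gripper=[-1,-1,-1,-1,-1,-1,-1,-1])

```text
time: 20.05
tool_pos: [0.4041, 0.0242, 0.3239]
ee_rot: [3.142, -0.0, -0.161]
wrist_force: [0.5, 0.0, -1.9]
width: 0.0316
finger_force: 29.9
```

```bash
python3 - <<'E'
from h import *
robot.snapshot('side'); look('side',['label_yellow','kit_yellow','label_green'])
robot.snapshot('top');look('top',['label_yellow','kit_yellow','label_green'])
p=scanpose(.626,-.1218,-.02); print(p);go(*p)
E
```

```text
side label_yellow [([0.6252, -0.1208, 0.0406], 0.87)]
side kit_yellow [([0.6379, -0.1237, -0.0014], 0.95)]
side label_green [([0.6519, 0.0046, 0.0383], 0.73), ([0.6627, -0.3413, 0.0007], 0.55)]
top label_yellow [([0.6245, -0.1232, 0.0368], 0.69)]
top kit_yellow [([0.6341, -0.1268, 0.0008], 0.57)]
top label_green [([0.6477, 0.0044, 0.0409], 0.94), ([0.6338, -0.1243, 0.001], 0.52)]
(0.5370763776562749, -0.12002129038551904, 0.32307848345501355, -0.02)
t 20.4 pos [0.4041 0.0242 0.3239] rpy [ 3.141 -0.    -0.161] twist total [ 0.   -0.   -1.41] shift total mm [135.8 141.5   0.8] rows 5 each [0.679 0.708 0.004]
```

play_rows(translation=[[0,0,0],[0,0,0],[0.68,0.71,0],[0.68,0.71,0],[0.68,0.71,0],[0.68,0.71,0],[0.68,0.71,0],[0,0,0]], twist=[[0,0,-0.7],[0,0,-0.7],[0,0,0],[0,0,0],[0,0,0],[0,0,0],[0,0,0],[0,0,0]], gripper=[-1,-1,-1,-1,-1,-1,-1,-1])

```text
time: 21.25
tool_pos: [0.5392, -0.1239, 0.3227]
ee_rot: [3.14, 0.0, -0.025]
wrist_force: [0.3, 1.1, -1.1]
width: 0.0323
finger_force: 29.9
```

play_rows(translation=[[0,0,0],[0,0,0],[0,0,0],[0,0,0],[0,0,0],[0,0,0],[0,0,0],[0,0,0]], twist=[[0,0,0],[0,0,0],[0,0,0],[0,0,0],[0,0,0],[0,0,0],[0,0,0],[0,0,0]], gripper=[-1,-1,-1,-1,-1,-1,-1,-1])

```text
time: 22.05
tool_pos: [0.537, -0.1206, 0.324]
ee_rot: [3.141, -0.0, -0.021]
wrist_force: [-0.3, 0.3, -1.3]
width: 0.0319
finger_force: 29.9
```

```bash
python3 - <<'E'
from h import *
go(*scanpose(.626,-.1218,-.02))
im=robot.snapshot('wrist'); cv2.imwrite('pics/w6.png',im[:,:,::-1]); look('wrist',['label_yellow','scanner_head','label_green','scanner'])
fit('wrist',im,'green',.661,.009,a=0.,yaw0=.17)
robot.snapshot('side'); look('side',['label_yellow','label_green','kit_green','kit_blue'])
for p in [(.65,.0055,.17)]: go(*scanpose(*p))
E
```

```text
t 22.1 pos [ 0.537  -0.1206  0.324 ] rpy [ 3.141 -0.    -0.021] twist total [ 0.   -0.   -0.01] shift total mm [ 0.  -0.5  0.9] rows 1 each [ 0.001 -0.013  0.022]
wrist label_yellow [([0.6255, -0.1236, 0.0394], 0.81), ([0.6005, -0.1196, 0.1047], 0.59)]
wrist scanner_head [([0.6033, -0.1179, 0.1073], 0.67)]
wrist label_green [([0.65, 0.0051, 0.0453], 0.92)]
wrist scanner [([0.5408, -0.1203, 0.1322], 0.62)]
green wrist xy 0.6606 0.0102 yaw 0.216 lid 0.0 1-IoU 0.175
side label_yellow [([0.6249, -0.1216, 0.0413], 0.66)]
side label_green [([0.6536, 0.0078, 0.0413], 0.94)]
side kit_green [([0.658, 0.0065, -0.0005], 0.84)]
side kit_blue [([0.5037, 0.0043, -0.0034], 0.9), ([0.5478, -0.221, -0.002], 0.78)]
t 22.6 pos [ 0.5371 -0.1207  0.3238] rpy [ 3.142  0.    -0.021] twist total [ 0.    0.   -1.91] shift total mm [  43.7 -105.2    0.8] rows 3 each [ 0.364 -0.877  0.006]
```

play_rows(translation=[[0,0,0],[0,0,0],[0,0,0],[0,0,0],[0,0,0],[0,0,0],[0,0,0]], twist=[[0,0,0],[0,0,0],[0,0,0],[0,0,0],[0,0,0],[0,0,0],[0,0,0]], gripper=[-1,-1,-1,-1,-1,-1,-1])

```text
time: 23.25
tool_pos: [0.5371, -0.1206, 0.3239]
ee_rot: [3.141, -0.0, -0.021]
wrist_force: [0.4, 0.3, -1.6]
width: 0.0316
finger_force: 29.9
```

play_rows(translation=[[0,0,0],[0,0,0],[0,0,0],[0.364,-0.877,0],[0.364,-0.877,0],[0.364,-0.877,0],[0,0,0],[0,0,0]], twist=[[0,0,-0.64],[0,0,-0.64],[0,0,-0.64],[0,0,0],[0,0,0],[0,0,0],[0,0,0],[0,0,0]], gripper=[-1,-1,-1,-1,-1,-1,-1,-1])

```text
time: 24.05
tool_pos: [0.5623, -0.0089, 0.3238]
ee_rot: [3.141, 0.0, 0.173]
wrist_force: [-0.1, -0.4, -1.4]
width: 0.0317
finger_force: 29.9
```

play_rows(translation=[[0,0,0],[0,0,0],[0,0,0],[0,0,0],[0,0,0],[0,0,0],[0,0,0],[0,0,0]], twist=[[0,0,0],[0,0,0],[0,0,0],[0,0,0],[0,0,0],[0,0,0],[0,0,0],[0,0,0]], gripper=[-1,-1,-1,-1,-1,-1,-1,-1])

```text
time: 24.85
tool_pos: [0.5622, -0.0095, 0.3239]
ee_rot: [3.142, 0.0, 0.171]
wrist_force: [0.6, 0.5, -1.0]
width: 0.0318
finger_force: 29.9
```

```bash
python3 - <<'E'
from h import *
go(*scanpose(.6505,.0055,.17))
im=robot.snapshot('wrist'); cv2.imwrite('pics/w7.png',im[:,:,::-1]); look('wrist',['label_green','scanner_head','scanner','label_yellow'])
robot.snapshot('side'); look('side',['label_green','label_blue','label_yellow'])
E
```

```text
t 24.9 pos [ 0.5622 -0.0095  0.3239] rpy [3.142 0.    0.171] twist total [0.   0.   0.01] shift total mm [0.6 0.2 0.8] rows 1 each [0.015 0.004 0.02 ]
wrist label_green [([0.6502, 0.0022, 0.0389], 0.95)]
wrist scanner_head [([0.6265, 0.0033, 0.1072], 0.74)]
wrist scanner [([0.5623, -0.0074, 0.1312], 0.79)]
wrist label_yellow [([0.6259, 0.003, 0.1059], 0.62), ([0.6259, -0.1226, 0.0428], 0.6)]
side label_green [([0.6482, 0.008, 0.039], 0.77), ([0.5613, -0.0078, 0.1303], 0.34)]
side label_blue [([0.5573, -0.2136, 0.0427], 0.51), ([0.6233, 0.0021, 0.1051], 0.38)]
side label_yellow [([0.6231, -0.1202, 0.0365], 0.78), ([0.7966, -0.1583, -0.0007], 0.4)]
```

View pics/w7.png

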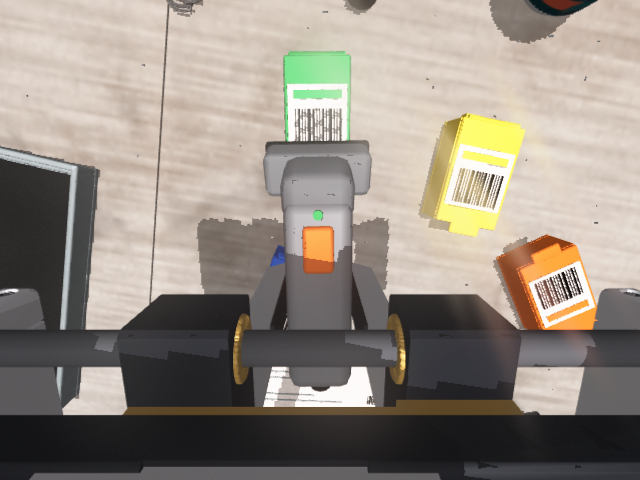

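The scanner is aligned on green's code (318,125). I'll hold, then carry it back above the stand.

play_rows(translation=[[0,0,0],[0,0,0],[0,0,0],[0,0,0],[0,0,0],[0,0,0],[0,0,0],[0,0,0]], twist=[[0,0,0],[0,0,0],[0,0,0],[0,0,0],[0,0,0],[0,0,0],[0,0,0],[0,0,-0.29]], gripper=[-1,-1,-1,-1,-1,-1,-1,-1])

```text
time: 26.1
tool_pos: [0.5622, -0.0095, 0.3239]
ee_rot: [3.141, -0.0, 0.201]
wrist_force: [-0.2, -0.1, -2.5]
width: 0.0316
finger_force: 29.9
```

play_rows(translation=[[-0.364,0.874,0],[-0.364,0.874,0],[-0.364,0.874,0],[-0.364,0.874,0],[-0.364,0.874,0],[-0.364,0.874,0],[-0.364,0.874,0],[-0.364,0.874,0]], twist=[[0,0,0],[0,0,0],[0,0,0],[0,0,0],[0,0,0],[0,0,0],[0,0,0],[0,0,0]], gripper=[-1,-1,-1,-1,-1,-1,-1,-1])

```text
time: 26.9
tool_pos: [0.5031, -0.3082, 0.324]
ee_rot: [3.141, -0.0, 0.201]
wrist_force: [0.2, 0.4, -1.2]
width: 0.032
finger_force: 29.9
```

play_rows(translation=[[-0.364,0.874,0],[-0.364,0.874,0],[0,0,0],[0,0,0]], twist=[[0,0,0],[0,0,0],[0,0,0],[0,0,0]], gripper=[-1,-1,-1,-1])

```text
time: 27.3
tool_pos: [0.4886, -0.3817, 0.3235]
ee_rot: [-3.141, -0.0, 0.199]
wrist_force: [-0.0, 0.1, -1.2]
width: 0.0317
finger_force: 29.9
```

```bash
python3 - <<'E'
from h import *
go(.4888,-.3810,.2455,.199)
robot.snapshot('side'); look('side',['scanner','stand','label_green','label_blue','label_yellow'])
E
```

```text
t 27.3 pos [ 0.4886 -0.3817  0.3235] rpy [-3.141 -0.     0.199] twist total [-0.01 -0.   -0.  ] shift total mm [ 0.3 -0.6 78. ] rows 2 each [ 0.004 -0.008  0.975]
side scanner [([0.487, -0.3801, 0.1298], 0.62), ([0.4919, -0.3821, 0.0012], 0.4)]
side stand [([0.3692, -0.5344, -0.0002], 0.77), ([0.491, -0.3836, 0.0043], 0.68)]
side label_green [([0.6507, 0.01, 0.0389], 0.95), ([0.4894, -0.3815, 0.0043], 0.41)]
side label_blue [([0.558, -0.21, 0.0404], 0.51)]
side label_yellow [([0.6234, -0.124, 0.0403], 0.78)]
```

play_rows(translation=[[0.008,-0.015,0.5],[0,0,0.5],[0,0,0.4],[0,0,0.25],[0,0,0.15],[0,0,0.1],[0,0,0.05],[0,0,0]], twist=[[0,0,0],[0,0,0],[0,0,0],[0,0,0],[0,0,0],[0,0,0],[0,0,0],[0,0,0]], gripper=[-1,-1,-1,-1,-1,-1,-1,-1])

```text
time: 28.4
tool_pos: [0.4892, -0.3805, 0.2464]
ee_rot: [3.141, -0.0, 0.2]
wrist_force: [-0.9, 0.0, -2.2]
width: 0.0318
finger_force: 29.9
```

play_rows(translation=[[0,0,0.03],[0,0,0.02],[0,0,0]], twist=[[0,0,0],[0,0,0],[0,0,0]], gripper=[-1,-1,-1])

```text
time: 28.7
tool_pos: [0.4892, -0.3806, 0.2446]
ee_rot: [3.14, -0.001, 0.2]
wrist_force: [-0.2, -0.4, 0.4]
width: 0.0316
finger_force: 29.9
```

play_rows(translation=[[0,0,0],[0,0,0],[0,0,0],[0,0,0],[0,0,0],[0,0,-0.3],[0,0,-0.9],[0,0,-0.9]], twist=[[0,0,0],[0,0,0],[0,0,0],[0,0,0],[0,0,0],[0,0,0],[0,0,0],[0,0,0]], gripper=[0.45,0.45,0.45,0.45,0.45,0.45,0.45,0.45])

```text
time: 29.5
tool_pos: [0.4889, -0.3802, 0.3285]
ee_rot: [-3.14, 0.001, 0.2]
wrist_force: [0.7, -0.8, 0.1]
width: 0.0681
finger_force: 0.0
```

play_rows(translation=[[0,0,-0.9],[0,0,-0.9],[0,0,0],[0,0,0]], twist=[[0,0,0],[0,0,0],[0,0,0],[0,0,0]], gripper=[0.45,0.45,0.45,0.45])

```text
time: 29.9
tool_pos: [0.489, -0.3803, 0.4018]
ee_rot: [3.139, -0.002, 0.2]
wrist_force: [-0.3, 0.5, -1.3]
width: 0.0678
finger_force: 0.0
```

```bash
python3 - <<'E'
from h import *
im=robot.snapshot('wrist'); cv2.imwrite('pics/w8.png',im[:,:,::-1]); look('wrist',['scanner','scanner_head'])
s=robot.snapshot('side'); cv2.imwrite('pics/s8.png',s[:,:,::-1]); look('side',['scanner','scanner_head','kit_blue','kit_yellow','kit_green','label_blue','label_yellow','label_green','tray'])
h=cv2.cvtColor(im,cv2.COLOR_RGB2HSV)
k=cv2.inRange(h,(4,150,120),(22,255,255)); n,L,S,C=cv2.connectedComponentsWithStats(k)
for j in range(1,n):
  if S[j,4]>60: print(S[j],ray('wrist',C[j],.079))
go(.62,-.13,.35,-.02)
E
```

```text
wrist scanner [([0.4895, -0.3804, 0.0533], 0.78)]
wrist scanner_head [([0.5548, -0.3641, 0.0263], 0.77)]
side scanner [([0.4854, -0.3819, 0.0519], 0.74), ([0.6595, 0.0092, -0.0016], 0.7)]
side scanner_head [([0.5542, -0.3667, 0.0243], 0.52), ([0.6596, 0.0063, 0.0002], 0.3)]
side kit_blue [([0.5018, 0.0071, 0.0005], 0.84), ([0.55, -0.2235, 0.0018], 0.57)]
side kit_yellow [([0.6418, -0.1238, -0.0012], 0.95)]
side kit_green [([0.6596, 0.0065, -0.0016], 0.65)]
side label_blue [([0.4911, 0.0074, 0.0385], 0.93), ([0.5557, -0.2141, 0.0414], 0.85)]
side label_yellow [([0.623, -0.1209, 0.0395], 0.61)]
side label_green [([0.6484, 0.0083, 0.0398], 0.56)]
side tray [([0.4734, 0.3352, 0.0039], 0.9)]
[  83    0   42   76 1460] [ 0.61343992 -0.18459452  0.079     ]
[ 130   82   93  101 3015] [ 0.55215884 -0.2462437   0.079     ]
[162 137  33  20 184] [ 0.53980854 -0.24569001  0.079     ]
[310 193  16  24 350] [ 0.51400394 -0.37445263  0.079     ]
[421 281  31  43 450] [ 0.44911996 -0.50440198  0.079     ]
[377 298  19  32 256] [ 0.42082918 -0.45986566  0.079     ]
[397 367  31  35 392] [ 0.35727679 -0.50272436  0.079     ]
[485 366  10  17  86] [ 0.37951923 -0.57907006  0.079     ]
t 30.6 pos [ 0.4891 -0.3804  0.3998] rpy [-3.142  0.     0.2  ] twist total [0.  0.  2.2] shift total mm [ 125.9 -253.    49.8] rows 8 each [ 0.393 -0.791  0.156]
```

View pics/w8.png

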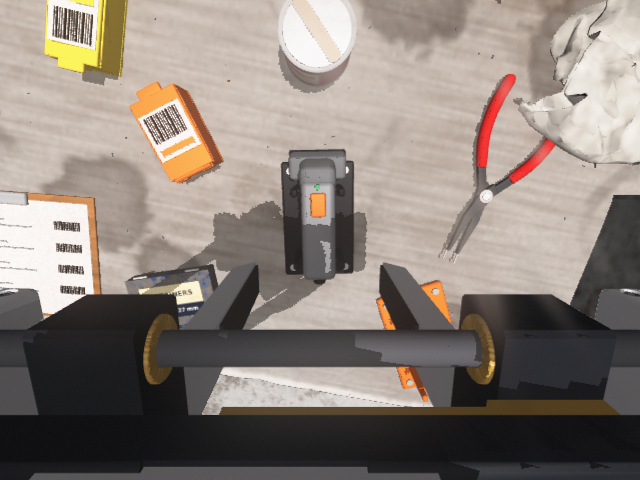

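play_rows(translation=[[0,0,0],[0,0,0],[0,0,0],[0.33,-0.79,0.12],[0.33,-0.79,0.12],[0.33,-0.79,0.12],[0.33,-0.79,0.12],[0.33,-0.79,0.12]], twist=[[0,0,0.73],[0,0,0.73],[0,0,0.73],[0,0,0],[0,0,0],[0,0,0],[0,0,0],[0,0,0]], gripper=[0.6,0.6,0.6,0.6,0.6,0.6,0.6,0.6])

```text
time: 31.35
tool_pos: [0.5585, -0.2224, 0.3759]
ee_rot: [3.141, -0.001, -0.019]
wrist_force: [0.4, 0.5, -0.1]
width: 0.075
finger_force: 0.0
```

play_rows(translation=[[0.33,-0.79,0.12],[0.33,-0.79,0.12],[0.33,-0.79,0.12],[0,0,0],[0,0,0],[0,0,0]], twist=[[0,0,0],[0,0,0],[0,0,0],[0,0,0],[0,0,0],[0,0,0]], gripper=[0.6,0.6,0.6,0.6,0.6,0.6])

```text
time: 31.95
tool_pos: [0.5993, -0.1305, 0.3618]
ee_rot: [3.141, -0.0, -0.02]
wrist_force: [0.1, 0.7, -0.0]
width: 0.075
finger_force: 0.0
```

```bash
python3 - <<'E'
from h import *
im=robot.snapshot('wrist'); cv2.imwrite('pics/w9.png',im[:,:,::-1]); look('wrist',['kit_yellow','label_yellow','kit_green','label_green'])
a=fit('wrist',im,'yellow',.636,-.123,a=0.); g=fit('wrist',im,'green',.66,.009,a=0.,yaw0=.17)
go(a[0],a[1],.30,a[2]); go(a[0],a[1],.204,a[2])
E
```

```text
wrist kit_yellow [([0.6331, -0.1216, -0.0053], 0.75)]
wrist label_yellow [([0.6258, -0.1227, 0.0418], 0.78), ([0.663, 0.0071, -0.0029], 0.4)]
wrist kit_green [([0.6577, 0.0107, 0.0002], 0.6), ([0.3685, -0.2379, 0.002], 0.2)]
wrist label_green [([0.6483, 0.0057, 0.0414], 0.76)]
yellow wrist xy 0.6382 -0.124 yaw -0.023 lid 0.0 1-IoU 0.028
green wrist xy 0.6614 0.0096 yaw 0.195 lid 0.0 1-IoU 0.182
t 32.2 pos [ 0.5992 -0.1306  0.3617] rpy [ 3.141 -0.    -0.021] twist total [ 0.   -0.    0.02] shift total mm [38.7 -7.6 61.7] rows 2 each [ 0.484 -0.095  0.772]
t 32.2 pos [ 0.5992 -0.1306  0.3617] rpy [ 3.141 -0.    -0.021] twist total [ 0.   -0.    0.02] shift total mm [ 38.7  -7.6 157.7] rows 5 each [ 0.194 -0.038  0.789]
```

play_rows(translation=[[0.47,-0.09,0.77],[0.47,-0.09,0.77],[0,0,0.6],[0,0,0.6],[0,0,0.6],[0,0,0.4],[0,0,0.2],[0,0,0]], twist=[[0,0,0],[0,0,0],[0,0,0],[0,0,0],[0,0,0],[0,0,0],[0,0,0],[0,0,0]], gripper=[0.6,0.6,0.6,0.6,0.6,0.6,0.6,0.6])

```text
time: 33.0
tool_pos: [0.6369, -0.1234, 0.2028]
ee_rot: [-3.141, 0.002, -0.02]
wrist_force: [-0.0, -0.4, -0.1]
width: 0.0754
finger_force: 0.0
```

play_rows(translation=[[0,0,0],[0,0,0],[0,0,0],[0,0,0],[0,0,0],[0,0,0]], twist=[[0,0,0],[0,0,0],[0,0,0],[0,0,0],[0,0,0],[0,0,0]], gripper=[-1,-1,-1,-1,-1,-1])

```text
time: 33.6
tool_pos: [0.6376, -0.1234, 0.2052]
ee_rot: [3.141, -0.002, -0.019]
wrist_force: [-1.0, 0.3, 4.5]
width: 0.0498
finger_force: 30.0
```

play_rows(translation=[[0,0,-0.5],[0,0,-0.9],[0,0,-1],[-0.299,-0.954,0],[-0.299,-0.954,0],[-0.299,-0.954,0],[-0.299,-0.954,0],[-0.299,-0.954,0]], twist=[[0,0,0],[0,0,0],[0,0,0],[0,0,0],[0,0,0],[0,0,0],[0,0,0],[0,0,0]], gripper=[-1,-1,-1,-1,-1,-1,-1,-1])

```text
time: 34.4
tool_pos: [0.5801, 0.0702, 0.2985]
ee_rot: [-3.141, 0.002, -0.019]
wrist_force: [0.4, 0.5, -1.7]
width: 0.0501
finger_force: 30.0
```

play_rows(translation=[[-0.299,-0.954,0],[-0.299,-0.954,0],[-0.299,-0.954,0],[-0.299,-0.954,0],[-0.299,-0.954,0],[-0.299,-0.954,0],[-0.299,-0.954,0],[0,0,0]], twist=[[0,0,0],[0,0,0],[0,0,0],[0,0,0],[0,0,0],[0,0,0],[0,0,0],[0,0,0]], gripper=[-1,-1,-1,-1,-1,-1,-1,-1])

```text
time: 35.2
tool_pos: [0.5003, 0.3415, 0.2984]
ee_rot: [-3.14, 0.003, -0.013]
wrist_force: [0.1, -0.6, -2.5]
width: 0.0501
finger_force: 30.0
```

```bash
python3 - <<'E'
from h import *
s=robot.snapshot('side'); look('side',['tray','kit_yellow','label_yellow'])
im=robot.snapshot('top'); look('top',['tray','kit_yellow','label_yellow'])
im0=cv2.imread('pics/top0.png'); 
P=[ray('top',p,.031)[:2] for p in((109,223),(208,230),(200,315),(98,306))]; print(np.round(P,3).tolist(),np.mean(P,0),[np.linalg.norm(P[i]-P[i-1]).round(3) for i in range(4)])
go(.481,.414,.30); print(robot.get_obs()['joint_positions'][5])
w=robot.snapshot('wrist'); cv2.imwrite('pics/w10.png',w[:,:,::-1])
E
```

```text
side tray []
side kit_yellow [([0.5014, 0.3407, 0.0915], 0.97)]
side label_yellow [([0.4873, 0.3442, 0.1329], 0.75)]
top tray [([0.4811, 0.3339, 0.0045], 0.71), ([0.4841, -0.3785, 0.0009], 0.19)]
top kit_yellow [([0.4997, 0.334, 0.0954], 0.73)]
top label_yellow [([0.4904, 0.3359, 0.1312], 0.46)]
[[0.597, 0.461], [0.584, 0.182], [0.349, 0.19], [0.367, 0.47]] [0.47440114 0.32561796] [np.float64(0.23), np.float64(0.279), np.float64(0.235), np.float64(0.28)]
t 35.6 pos [0.5031 0.3363 0.2998] rpy [ 3.141  0.    -0.021] twist total [0. 0. 0.] shift total mm [-23.7 -77.2  -0.2] rows 3 each [-0.197 -0.644 -0.002]
2.0875439959608357
```

View pics/w10.png

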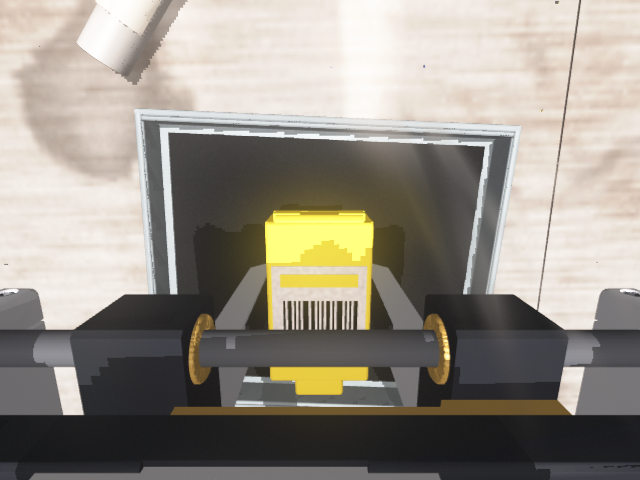

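Yellow is held straight over the tray, whose far corners are at (135,110) and (520,127).

```bash
python3 - <<'E'
from h import *
a,b=ray('wrist',(135,110),.031)[:2],ray('wrist',(520,127),.031)[:2]
u=(a-b)/np.linalg.norm(a-b); x=np.array([u[1],-u[0]]); c=(a+b)/2-.1175*x
print(a,b,np.linalg.norm(a-b),'yaw',math.atan2(x[1],x[0]),'centre',c)
yaw=math.atan2(x[1],x[0])
for s in(-.08,0,.08): print(s,(c+u*s+x*0.004).round(4))
t=c+u*.08+x*.004
go(t[0],t[1],.30,-.05)
E
```

```text
[0.60461482 0.46245626] [0.58738617 0.19257295] 0.27043266240811564 yaw -0.06375089583494943 centre [0.47873918 0.33500026]
-0.08 [0.4776 0.2549]
0 [0.4827 0.3347]
0.08 [0.4878 0.4146]
t 35.6 pos [0.503  0.3364 0.2998] rpy [ 3.141 -0.    -0.021] twist total [ 0.   -0.    0.29] shift total mm [-19.1 -77.3  -0.2] rows 2 each [-0.239 -0.966 -0.002]
```

play_rows(translation=[[0,0,0],[-0.16,-0.644,0],[-0.16,-0.644,0],[-0.16,-0.644,0],[0,0,0.5],[0,0,0.6],[0,0,0.6],[0,0,0]], twist=[[0,0,0.3],[0,0,0],[0,0,0],[0,0,0],[0,0,0],[0,0,0],[0,0,0],[0,0,0]], gripper=[-1,-1,-1,-1,-1,-1,-1,-1])

```text
time: 36.45
tool_pos: [0.4862, 0.4142, 0.2272]
ee_rot: [3.136, 0.007, -0.05]
wrist_force: [-0.3, -0.1, -3.1]
width: 0.0498
finger_force: 30.0
```

play_rows(translation=[[0,0,0.25],[0,0,0.12],[0,0,0.08],[0,0,0]], twist=[[0,0,0],[0,0,0],[0,0,0],[0,0,0]], gripper=[-1,-1,-1,-1])

```text
time: 36.85
tool_pos: [0.4873, 0.4155, 0.2141]
ee_rot: [-3.141, -0.0, -0.049]
wrist_force: [-0.9, 1.0, -2.2]
width: 0.0498
finger_force: 30.0
```

Another 4 to 5 mm down to the floor.

play_rows(translation=[[0,0,0.05],[0,0,0.04],[0,0,0.03],[0,0,0]], twist=[[0,0,0],[0,0,0],[0,0,0],[0,0,0]], gripper=[-1,-1,-1,-1])

```text
time: 37.25
tool_pos: [0.4872, 0.4156, 0.2092]
ee_rot: [-3.141, -0.0, -0.049]
wrist_force: [0.3, 0.3, -1.9]
width: 0.0498
finger_force: 30.0
```

play_rows(translation=[[0,0,0.02],[0,0,0],[0,0,0],[0,0,0],[0,0,-0.3],[0,0,-0.9],[0,0,-0.9],[0,0,-0.9]], twist=[[0,0,0],[0,0,0],[0,0,0],[0,0,0],[0,0,0],[0,0,0],[0,0,0],[0,0,0]], gripper=[-1,0.3,0.3,0.3,0.3,0.3,0.3,0.3])

```text
time: 38.05
tool_pos: [0.4871, 0.4154, 0.3304]
ee_rot: [-3.141, -0.001, -0.049]
wrist_force: [-0.0, 0.5, -0.4]
width: 0.0609
finger_force: 0.0
```

play_rows(translation=[[0,0,-0.8],[0,0,0],[0,0,0],[0,0,0],[0.131,0.971,0],[0.131,0.971,0],[0.131,0.971,0],[0.131,0.971,0]], twist=[[0,0,0],[0,0,-0.77],[0,0,-0.77],[0,0,-0.77],[0,0,0],[0,0,0],[0,0,0],[0,0,0]], gripper=[0.6,0.6,0.6,0.6,0.6,0.6,0.6,0.6])

```text
time: 38.85
tool_pos: [0.536, 0.2652, 0.3614]
ee_rot: [-3.141, -0.002, 0.182]
wrist_force: [0.8, 0.0, 0.2]
width: 0.0749
finger_force: 0.0
```

play_rows(translation=[[0.131,0.971,0],[0.131,0.971,0],[0.131,0.971,0],[0.131,0.971,0],[0.131,0.971,0],[0.131,0.971,0],[0.131,0.971,0],[0,0,0]], twist=[[0,0,0],[0,0,0],[0,0,0],[0,0,0],[0,0,0],[0,0,0],[0,0,0],[0,0,0]], gripper=[0.6,0.6,0.6,0.6,0.6,0.6,0.6,0.6])

```text
time: 39.65
tool_pos: [0.622, 0.0013, 0.3609]
ee_rot: [3.139, -0.001, 0.176]
wrist_force: [0.6, 0.1, -0.5]
width: 0.075
finger_force: 0.0
```

```bash
python3 - <<'E'
from h import *
s=robot.snapshot('side'); cv2.imwrite('pics/s11.png',s[:,:,::-1]); look('side',['kit_yellow','label_yellow','kit_green','kit_blue'])
im=robot.snapshot('wrist'); cv2.imwrite('pics/w11.png',im[:,:,::-1]); look('wrist',['kit_green','label_green','kit_blue'])
g=fit('wrist',im,'green',.66,.009,a=0.,yaw0=.17)
go(g[0],g[1],.204,g[2])
E
```

```text
side kit_yellow [([0.4858, 0.4154, 0.0036], 0.62)]
side label_yellow [([0.4778, 0.4177, 0.0449], 0.66)]
side kit_green [([0.6599, 0.0087, -0.0016], 0.75)]
side kit_blue [([0.5008, 0.0071, -0.0031], 0.9), ([0.546, -0.2223, -0.0003], 0.81)]
wrist kit_green [([0.661, 0.0085, 0.0013], 0.68)]
wrist label_green [([0.6502, 0.0056, 0.0405], 0.86)]
wrist kit_blue [([0.5011, 0.0121, 0.0024], 0.73)]
green wrist xy 0.6619 0.0085 yaw 0.167 lid 0.0 1-IoU 0.032
t 40.1 pos [0.6209 0.0069 0.3605] rpy [ 3.142 -0.     0.183] twist total [ 0.   -0.    0.17] shift total mm [ 40.7   5.2 156.5] rows 5 each [0.203 0.026 0.782]
```

play_rows(translation=[[0.5,0.065,0.77],[0.5,0.065,0.77],[0,0,0.6],[0,0,0.6],[0,0,0.6],[0,0,0.4],[0,0,0.17],[0,0,0]], twist=[[0,0,0.15],[0,0,0],[0,0,0],[0,0,0],[0,0,0],[0,0,0],[0,0,0],[0,0,0]], gripper=[0.6,0.6,0.6,0.6,0.6,0.6,0.6,0.6])

```text
time: 40.9
tool_pos: [0.6611, 0.0078, 0.2029]
ee_rot: [-3.141, 0.002, 0.167]
wrist_force: [0.4, -0.8, 0.7]
width: 0.0753
finger_force: 0.0
```

play_rows(translation=[[0,0,0],[0,0,0],[0,0,0],[0,0,0],[0,0,0],[0,0,0]], twist=[[0,0,0],[0,0,0],[0,0,0],[0,0,0],[0,0,0],[0,0,0]], gripper=[-1,-1,-1,-1,-1,-1])

```text
time: 41.5
tool_pos: [0.6618, 0.0077, 0.2052]
ee_rot: [3.142, -0.002, 0.167]
wrist_force: [-0.3, 1.5, 5.0]
width: 0.0496
finger_force: 30.0
```

```bash
python3 - <<'E'
from h import *
go(.4827,.3347,.30,-.05)
E
```

```text
t 41.5 pos [0.6618 0.0077 0.2052] rpy [ 3.142e+00 -2.000e-03  1.670e-01] twist total [-0.   -0.02  2.17] shift total mm [-195.2 -317.6  -94.8] rows 10 each [-0.488 -0.794 -0.237]
```

play_rows(translation=[[0,0,-0.5],[0,0,-0.9],[0,0,-1],[0,0,0],[0,0,0],[0,0,0],[-0.444,-0.722,0],[-0.444,-0.722,0]], twist=[[0,0,0],[0,0,0],[0,0,0],[0,0,0.72],[0,0,0.72],[0,0,0.72],[0,0,0],[0,0,0]], gripper=[-1,-1,-1,-1,-1,-1,-1,-1])

```text
time: 42.3
tool_pos: [0.6283, 0.0666, 0.298]
ee_rot: [3.141, 0.003, -0.052]
wrist_force: [0.2, 0.6, -1.3]
width: 0.0496
finger_force: 30.0
```

play_rows(translation=[[-0.444,-0.722,0],[-0.444,-0.722,0],[-0.444,-0.722,0],[-0.444,-0.722,0],[-0.444,-0.722,0],[-0.444,-0.722,0],[-0.444,-0.722,0],[-0.444,-0.722,0]], twist=[[0,0,0],[0,0,0],[0,0,0],[0,0,0],[0,0,0],[0,0,0],[0,0,0],[0,0,0]], gripper=[-1,-1,-1,-1,-1,-1,-1,-1])

```text
time: 43.1
tool_pos: [0.4972, 0.3055, 0.2985]
ee_rot: [3.14, 0.002, -0.049]
wrist_force: [1.0, 0.9, -1.4]
width: 0.0495
finger_force: 30.0
```

play_rows(translation=[[-0.444,-0.722,0],[0,0,0],[0,0,0],[0,0,0]], twist=[[0,0,0],[0,0,0],[0,0,0],[0,0,0]], gripper=[-1,-1,-1,-1])

```text
time: 43.5
tool_pos: [0.4822, 0.3337, 0.299]
ee_rot: [3.14, 0.001, -0.05]
wrist_force: [-0.3, -0.3, -2.0]
width: 0.0497
finger_force: 30.0
```

```bash
python3 - <<'E'
from h import *
go(.4827,.3347,.2090,-.05)
w=robot.snapshot('wrist'); cv2.imwrite('pics/w12.png',w[:,:,::-1]); look('wrist',['kit_yellow','label_yellow','label_green'])
E
```

```text
t 43.5 pos [0.4822 0.3337 0.299 ] rpy [ 3.14e+00  1.00e-03 -5.00e-02] twist total [0.02 0.01 0.  ] shift total mm [ 0.4 -1.  90. ] rows 3 each [ 0.004 -0.008  0.75 ]
wrist kit_yellow [([0.4853, 0.4173, 0.0005], 0.58)]
wrist label_yellow [([0.4761, 0.4189, 0.0447], 0.56)]
wrist label_green [([0.4682, 0.3303, 0.1345], 0.63)]
```

View pics/w12.png

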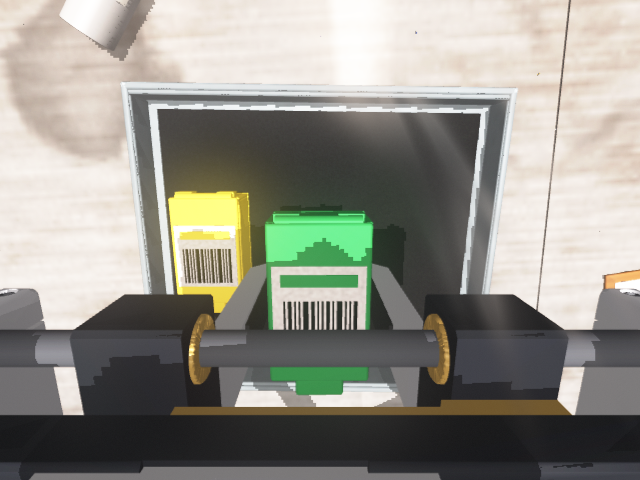

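Yellow lies flat and shut in the tray at (210,250), and green hangs over the middle slot. I'll lower it.

play_rows(translation=[[0.01,-0.025,0.5],[0,0,0.6],[0,0,0.6],[0,0,0.3],[0,0,0.12],[0,0,0.08],[0,0,0.04],[0,0,0]], twist=[[0,0,0],[0,0,0],[0,0,0],[0,0,0],[0,0,0],[0,0,0],[0,0,0],[0,0,0]], gripper=[-1,-1,-1,-1,-1,-1,-1,-1])

```text
time: 44.5
tool_pos: [0.4827, 0.3356, 0.2113]
ee_rot: [-3.141, -0.002, -0.049]
wrist_force: [-0.0, -1.1, -2.0]
width: 0.05
finger_force: 30.0
```

play_rows(translation=[[0,0,0],[0,0,0]], twist=[[0,0,0],[0,0,0]], gripper=[-1,-1])

```text
time: 44.7
tool_pos: [0.4825, 0.3356, 0.211]
ee_rot: [-3.141, -0.001, -0.049]
wrist_force: [-0.9, 0.2, -2.5]
width: 0.0498
finger_force: 30.0
```

play_rows(translation=[[0,0,0.04],[0,0,0.02],[0,0,0],[0,0,0],[0,0,0],[0,0,-0.3],[0,0,-0.9],[0,0,-0.9]], twist=[[0,0,0],[0,0,0],[0,0,0],[0,0,0],[0,0,0],[0,0,0],[0,0,0],[0,0,0]], gripper=[-1,-1,0.3,0.3,0.3,0.3,0.3,0.3])

```text
time: 45.5
tool_pos: [0.4821, 0.3353, 0.2924]
ee_rot: [3.14, 0.002, -0.049]
wrist_force: [0.8, -0.6, -0.4]
width: 0.0611
finger_force: 0.0
```

play_rows(translation=[[0,0,-0.9],[0,0,-0.8],[0,0,0],[0,0,0],[0.086,0.897,0],[0.086,0.897,0],[0.086,0.897,0],[0.086,0.897,0]], twist=[[0,0,0],[0,0,0],[0,0,0.57],[0,0,0.57],[0,0,0],[0,0,0],[0,0,0],[0,0,0]], gripper=[0.6,0.6,0.6,0.6,0.6,0.6,0.6,0.6])

```text
time: 46.3
tool_pos: [0.4722, 0.1904, 0.3608]
ee_rot: [-3.141, -0.001, -0.163]
wrist_force: [-0.3, 0.3, 0.2]
width: 0.0751
finger_force: 0.0
```

play_rows(translation=[[0.086,0.897,0],[0.086,0.897,0],[0.086,0.897,0],[0.086,0.897,0],[0.086,0.897,0],[0,0,0],[0,0,0]], twist=[[0,0,0],[0,0,0],[0,0,0],[0,0,0],[0,0,0],[0,0,0],[0,0,0]], gripper=[0.6,0.6,0.6,0.6,0.6,0.6,0.6])

```text
time: 47.0
tool_pos: [0.4603, 0.0113, 0.3607]
ee_rot: [-3.141, -0.001, -0.165]
wrist_force: [0.4, -0.2, -0.1]
width: 0.0752
finger_force: 0.0
```

```bash
python3 - <<'E'
from h import *
s=robot.snapshot('side'); look('side',['kit_green','label_green','kit_blue','label_blue'])
im=robot.snapshot('wrist'); cv2.imwrite('pics/w13.png',im[:,:,::-1]); look('wrist',['kit_blue','label_blue'])
g=fit('wrist',im,'blue',.5015,.008,a=0.,yaw0=-.16)
go(g[0],g[1],.204,g[2])
E
```

```text
side kit_green [([0.4824, 0.3344, 0.002], 0.74)]
side label_green [([0.4734, 0.3357, 0.0454], 0.75)]
side kit_blue [([0.5133, -0.0124, -0.0029], 0.8), ([0.5493, -0.2199, -0.001], 0.58)]
side label_blue [([0.5598, -0.2161, 0.0413], 0.62)]
wrist kit_blue [([0.5532, -0.2201, -0.0009], 0.97), ([0.5153, -0.007, 0.0026], 0.85)]
wrist label_blue [([0.5093, -0.0122, 0.0436], 0.92), ([0.5558, -0.2155, 0.0422], 0.69)]
blue wrist xy 0.5144 -0.0098 yaw -0.169 lid 0.0 1-IoU 0.027
t 47.4 pos [0.4605 0.0125 0.3598] rpy [ 3.142  0.    -0.162] twist total [0.   0.   0.07] shift total mm [ 56.9  12.9 155.8] rows 5 each [0.285 0.065 0.779]
```

Blue was knocked aside by about 2 cm. The new fit is good, so I'll grasp it there.

play_rows(translation=[[0.71,0.17,0.7],[0.71,0.17,0.7],[0,0,0.65],[0,0,0.65],[0,0,0.6],[0,0,0.4],[0,0,0.19],[0,0,0]], twist=[[0,0,0.07],[0,0,0],[0,0,0],[0,0,0],[0,0,0],[0,0,0],[0,0,0],[0,0,0]], gripper=[0.6,0.6,0.6,0.6,0.6,0.6,0.6,0.6])

```text
time: 48.2
tool_pos: [0.5138, -0.0107, 0.2031]
ee_rot: [3.141, 0.003, -0.17]
wrist_force: [0.4, 0.3, -0.1]
width: 0.0755
finger_force: 0.0
```

play_rows(translation=[[0,0,0],[0,0,0],[0,0,0],[0,0,0],[0,0,0],[0,0,0]], twist=[[0,0,0],[0,0,0],[0,0,0],[0,0,0],[0,0,0],[0,0,0]], gripper=[-1,-1,-1,-1,-1,-1])

```text
time: 48.8
tool_pos: [0.5146, -0.0109, 0.2053]
ee_rot: [-3.141, -0.002, -0.17]
wrist_force: [0.3, 1.7, 5.8]
width: 0.0498
finger_force: 30.0
```

```bash
python3 - <<'E'
from h import *
go(.4776,.2549,.30,-.05)
E
```

```text
t 48.8 pos [ 0.5146 -0.0109  0.2053] rpy [-3.141e+00 -2.000e-03 -1.700e-01] twist total [-0.   -0.02 -1.2 ] shift total mm [ -50.3 -263.7  -94.7] rows 8 each [-0.157 -0.824 -0.296]
```

play_rows(translation=[[0,0,-0.5],[0,0,-0.9],[0,0,-1],[0,0,0],[0,0,0],[-0.157,-0.824,0],[-0.157,-0.824,0],[-0.157,-0.824,0]], twist=[[0,0,0],[0,0,0],[0,0,0],[0,0,-0.6],[0,0,-0.6],[0,0,0],[0,0,0],[0,0,0]], gripper=[-1,-1,-1,-1,-1,-1,-1,-1])

```text
time: 49.6
tool_pos: [0.4997, 0.0893, 0.2987]
ee_rot: [3.141, 0.003, -0.051]
wrist_force: [1.0, 0.5, -3.1]
width: 0.0494
finger_force: 30.0
```

play_rows(translation=[[-0.157,-0.824,0],[-0.157,-0.824,0],[-0.157,-0.824,0],[-0.157,-0.824,0],[-0.157,-0.824,0],[0,0,0],[0,0,0]], twist=[[0,0,0],[0,0,0],[0,0,0],[0,0,0],[0,0,0],[0,0,0],[0,0,0]], gripper=[-1,-1,-1,-1,-1,-1,-1])

```text
time: 50.3
tool_pos: [0.4768, 0.2551, 0.2988]
ee_rot: [3.139, 0.002, -0.049]
wrist_force: [-0.2, -0.7, -3.2]
width: 0.0501
finger_force: 30.0
```

```bash
python3 - <<'E'
from h import *
go(.4776,.2549,.2090,-.05)
robot.snapshot('side'); look('side',['kit_green','label_green','label_yellow','label_blue'])
E
```

```text
t 50.3 pos [0.4768 0.2551 0.2988] rpy [ 3.139e+00  2.000e-03 -4.900e-02] twist total [0.02 0.02 0.01] shift total mm [ 0.9  0.1 89.8] rows 3 each [0.007 0.001 0.748]
side kit_green [([0.4786, 0.3351, 0.0034], 0.95), ([0.4864, 0.4134, 0.0066], 0.22)]
side label_green [([0.4712, 0.3354, 0.044], 0.59)]
side label_yellow [([0.4743, 0.4188, 0.0439], 0.78)]
side label_blue [([0.4666, 0.2558, 0.1308], 0.64), ([0.5579, -0.2102, 0.0418], 0.62)]
```

play_rows(translation=[[0,0,0.5],[0,0,0.6],[0,0,0.6],[0,0,0.3],[0,0,0.12],[0,0,0.08],[0,0,0.06],[0,0,0.03]], twist=[[0,0,0],[0,0,0],[0,0,0],[0,0,0],[0,0,0],[0,0,0],[0,0,0],[0,0,0]], gripper=[-1,-1,-1,-1,-1,-1,-1,-1])

```text
time: 51.35
tool_pos: [0.4777, 0.2549, 0.2096]
ee_rot: [-3.141, -0.002, -0.05]
wrist_force: [-0.1, 0.7, -2.1]
width: 0.0503
finger_force: 30.0
```

play_rows(translation=[[0,0,0],[0,0,0]], twist=[[0,0,0],[0,0,0]], gripper=[-1,-1])

```text
time: 51.55
tool_pos: [0.4775, 0.255, 0.2094]
ee_rot: [-3.141, -0.001, -0.05]
wrist_force: [0.2, -0.6, -1.4]
width: 0.0501
finger_force: 30.0
```

play_rows(translation=[[0,0,0.01],[0,0,0],[0,0,0],[0,0,0],[0,0,-0.3],[0,0,-0.9],[0,0,-0.9],[0,0,-0.9]], twist=[[0,0,0],[0,0,0],[0,0,0],[0,0,0],[0,0,0],[0,0,0],[0,0,0],[0,0,0]], gripper=[-1,0.3,0.3,0.3,0.3,0.3,0.3,0.3])

```text
time: 52.35
tool_pos: [0.4771, 0.2548, 0.3304]
ee_rot: [-3.141, -0.0, -0.05]
wrist_force: [-0.8, 0.9, 0.7]
width: 0.0611
finger_force: 0.0
```

play_rows(translation=[[0,0,-0.9],[0,0,-0.9],[-0.9,0,0],[-0.9,0,0],[0,0,0],[0,0,0]], twist=[[0,0,0],[0,0,0],[0,0,0],[0,0,0],[0,0,0],[0,0,0]], gripper=[0.3,0.3,0.3,0.3,0.3,0.3])

```text
time: 52.95
tool_pos: [0.4049, 0.2585, 0.4014]
ee_rot: [-3.141, -0.002, -0.049]
wrist_force: [-0.2, 0.4, -0.4]
width: 0.0612
finger_force: 0.0
```

```bash
python3 - <<'E'
from h import *
s=robot.snapshot('side'); look('side',['label_green','label_yellow','label_blue','scanner','stand','scanner_head','drink_can','grease_tin','circlip_tin'])
w=robot.snapshot('wrist'); look('wrist',['label_green','label_yellow','label_blue'])
o=cv2.resize(np.hstack([w,s]),(800,300),interpolation=cv2.INTER_AREA)
cv2.imwrite('pics/end.png',np.vstack([o,cv2.resize(s[300:480,240:440],(800,600))[:300]])[:,:,::-1])
E
```

```text
side label_green [([0.4704, 0.3372, 0.0426], 0.61)]
side label_yellow [([0.4735, 0.4222, 0.0451], 0.84)]
side label_blue [([0.5547, -0.2108, 0.0402], 0.84), ([0.4649, 0.2517, 0.0395], 0.74)]
side scanner [([0.4922, -0.3812, 0.0551], 0.58)]
side stand [([0.3704, -0.5345, 0.0019], 0.69), ([0.4888, -0.3785, 0.004], 0.6)]
side scanner_head [([0.5509, -0.3668, 0.0257], 0.58)]
side drink_can [([0.7957, -0.1573, 0.0006], 0.78), ([0.4885, -0.3787, 0.0542], 0.57)]
side grease_tin [([0.6623, -0.3457, 0.0015], 0.71), ([0.4794, 0.2529, 0.003], 0.39)]
side circlip_tin []
wrist label_green [([0.4693, 0.3317, 0.0465], 0.58)]
wrist label_yellow [([0.4757, 0.4153, 0.0441], 0.81), ([0.4837, 0.418, 0.0027], 0.58)]
wrist label_blue [([0.4654, 0.2546, 0.0459], 0.6)]
```

View pics/end.png

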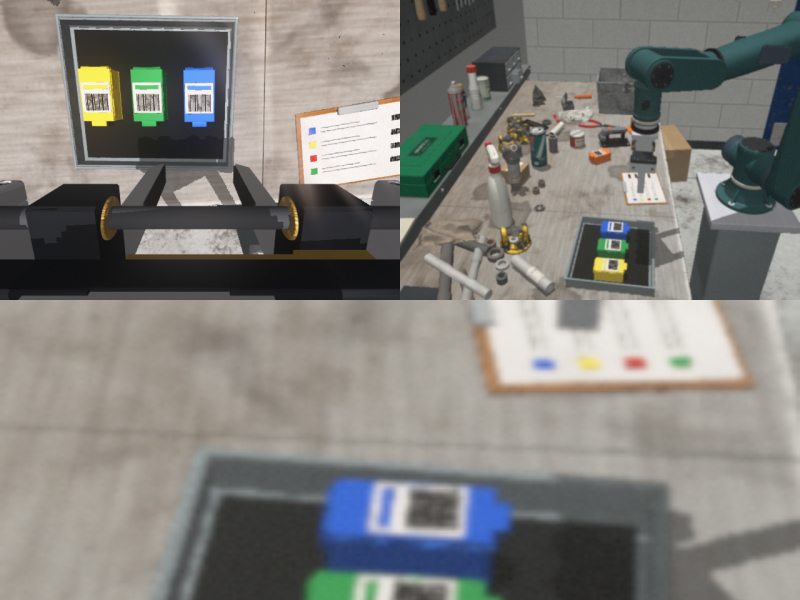

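All three boxes lie flat and shut in the tray, at (98,95), (148,95) and (198,95). The scanner is home and nothing touches the robot.

```bash
python3 -c "
from bench import robot
print(robot.close_job())"
```

```text
the job is handed in; nothing more can be done
None
```

I handed the job in: the blue, yellow and green boxes are snapped shut and flat in the grey tray, each code held under the scanner in pick-list order (no direct read confirmation), and the scanner is back in its stand; red was not on the bench.

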